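Lever a stuck engine cylinder off its crankcase and slip the piston board under it

ROBOT

A 6-joint arm with a two-finger parallel gripper is mounted at the origin on the work surface. World frame = base frame: x ahead of the robot, y to its left, z up, the work surface at z = 0. Lengths are in m, angles in rad, forces in N, time in s.
With the tool pointing down it reaches from about 0.375 to 0.975 m from the base axis. Payload 3.8 kg.
Tool frame: the origin (TCP) lies between the finger pads; the fingertips stand 22 mm ahead of it and the grasp point (between the pads) lies 3 mm ahead of it; z points along the fingers, y is the line along which they close (so a half turn about z gives the same grasp; the last joint's range is limited). The gripper opens to 85 mm and grips with 20 to 120 N. Pads are 22 mm wide; open, the fingers measure 114 mm over their backs; the gripper's body (76 mm by 85 mm) begins 54 mm behind the grasp point. The pads swing forward as they close: fully open they stand 13 mm farther back than shut.
Start: joints at [1.142, 0.264, 1.604, -0, 1.274, -0.037], TCP at [0.258, 0.624, 0.253] pointing down, gripper open.
Joint ranges: [-2.63, 2.63], [-0.94, 2.18], [0.31, 2.57], [-1.31, 4.45], [0, 2.66], [-2.55, 2.55]. Speed limits (rad/s): [2.57, 2.57, 3.14, 3.14, 3.14, 3.14].

INTERFACE

Orientations are given as a unit quaternion [x, y, z, w].
In Python, from plant import observe, viewer, bot gives the robot as it stands. The module is installed in compiled form; this text tells all that it offers.
- The arm moves only by the tool send_rows, never from a script. Its argument "targets" is a list that holds one entry, the list of rows, each a list of 4 numbers: the shift along the tool's x, y, z in cm, then the turn about the tool's z in rad. A call has 1 to 12 rows; each row shifts and turns the commanded pose from where the row before left it, along the tool's axes as they then stand; what a row does not reach is not made up. A row lasts 1/12 s, in which the tool goes at most 41.7 mm and 7.16 degrees, less where a joint would pass 70% of its speed; a pose out of reach is approached as far as the arm can. A call with a gripper value outside its range is refused whole. "hand" is the finger opening in cm, from 0 to 8.54, set as the call begins (left out, the last holds). The fingers move at their own pace and stop on an object; "squeeze" is the grip in N (left out, the last holds). Time passes only in rows, so rows that do not move let the fingers close. It gives the time, the measured TCP pose, the force, the opening and the grip force at its end, in the units of the state.
- observe(): the state, without advancing time (a new reading comes with each control period).
- viewer.capture(name): name is "scene" or "top"; returns the picture (384x512x3 uint8, red, green, blue); there is no depth.
- viewer.camera_info(name): a dict with "K" (3x3 intrinsics, pixels), "dist" ([k1, k2, p1, p2, k3] as OpenCV has them; the pictures are not rectified), "xyz" and "rotation" of the camera in the world. Camera axes: x right, y down, z forward; pixel columns grow to the right and rows downward; lengths in m; the calibration is good to about 2 mm. A picture is of the moment at which its call begins. camera_info takes no time and is no camera call.
- bot.close_job(): hands the job in; it is judged then, once.
The state is a dict: "t": time; "joint_positions": joint angles; "qvel": joint speeds; "effort": joint torques, N m; "eef_pos": TCP position; "eef_rot": TCP orientation; "force": force on the tool from outside, world axes, zero at the start; "ft_torque": the same for the moment, N m; "opening": finger opening in m; "grasp_force": force on a finger pad.
Only numpy, scipy, OpenCV 4.12 (cv2) and the standard library are available. Lean on these libraries where they do the work, as an engineer would, in place of code of your own. Each camera call takes 0.05 s, during which the arm holds its last target. There are 200 camera calls.

TASK

The cylinder of the small engine is stuck on its studs: first press the red decompression valve on the head fully in, so that it can draw air as it rises. Then stand the wooden fulcrum block on the gearbox top in front of the cylinder's pry lug, set the pry bar over the block with its toe under the lug, and lever the cylinder up far enough for the piston board. Slide the forked board flat onto the crankcase under the raised cylinder until its fork straddles the connecting rod, let go of it, and leave the other things on the bench alone.

Things in the scene. Friction and masses are not known exactly. Their poses are not given: they have to be found in the camera images.
- engine: Small single-cylinder two-stroke engine, grey castings, fixed on a low blue stand. Origin on the bench below the cylinder axis; z up, +y to the exhaust side, -y to the gearbox, x across. In this frame (mm): flat crankcase deck at z 150, x -56..56, y -56..75; flat gearbox top at z 130, x -54..54, y -190..-56; round side covers out to x +-74.
- mouth (a point): Point on the crankcase deck on the cylinder axis (engine x 0, y 0, z 150 mm), axes as the engine's; the board's origin goes here. The connecting rod, 12 (x) by 16 (y) mm, stands here. Four studs of diameter 8 mm at x +-36, y +-36 run from the deck up through the cylinder to z 299 mm.
- gear_top (a point): Point on the flat gearbox top (engine x 0, y -110, z 130 mm), axes as the engine's: the fulcrum block belongs here, within about 15 mm, ridge crosswise (along x).
- cylinder (a joint): Height (m) of the black finned cylinder with grey head above its seat: 0 seated, max 0.045. About 3 kg, tight on its studs: moves straight up only, needs 70 to 85 N at the lug, stays where it is left. Seated: flange (104 mm square, 14 thick) on the deck, fins 100 mm square from 29 mm above the deck, head top at engine z 285 mm; spark plug on the head at y -22, up to z 318.
- lug (a point): Underside of the pry lug, a tongue on the cylinder's base flange at the gearbox side that rises with it. 36 mm wide (x), 12 mm thick, from the flange (engine y -52) out to y -78; underside 14 mm above the deck and 34 mm above the gearbox top while seated. The point is at mid-width, y -69. Axes as the engine's.
- valve (a joint): How far (m) the decompression valve's button is pressed: 0 out, 0.006 fully in, at its stop. It is sprung and tight, takes 6 to 8 N, and stays in once pushed (it pops out only when an engine fires).
- valve_top (a point): Centre of the top of the valve's red button, diameter 16 mm, which stands upright on the head at x 0, y 22, 26 mm above the head top (z 311 mm while the cylinder is seated) in a brass body 18 mm high. Pressed down along -z.
- bar: Flat steel pry bar 310 mm long, 0.36 kg, lying flat. Origin on its underside at mid-length; +x along it to the toe, z up. In mm: toe x 119..155, 5 thick; shaft x -70..119, 9 thick; both 18 wide; orange handle x -155..-70, 24 wide, 16 thick. The whole underside is one plane. Balance point near x = -2.
- bar_toe (a point): Tip of the pry bar's toe, middle of its thickness: x 155, z 2.5 mm in the bar's frame; axes as the bar's.
- fulcrum: Light wooden fulcrum block, 44 mm (x) by 36 mm (y), 31 mm high: a block 21 mm high whose top is a half-round ridge (24 mm across) along its x axis. Origin in the middle of its underside, z up. The ridge should lie crosswise to the bar.
- fulcrum_ridge (a point): Middle of the crest of the fulcrum block's ridge, 31 mm above its underside; axes as the block's.
- board: Plywood piston board, a fork with a tail, 0.07 kg, lying flat. Origin on its underside, in the slot; +x to the prong tips, z up. In mm: prongs x -16..40, slot 26 wide, closed at x -16; plate x -45..-16; fork 54 wide, 8 thick; tail x -130..-44, 24 wide, 14 thick. It goes in from engine +y, prongs to -y, between the studs (64 mm clear).
- tin: Bystander: green and steel grease tin, diameter 60 mm, 45 mm high, beside the tools. Origin under its centre.
- spanner: Bystander: steel spanner 190 mm long lying on the bench. Origin at mid-length on its underside.
- screwdriver: Bystander: screwdriver with a red handle, 210 mm long. Origin at mid-length on its underside.
- mallet: Bystander: rubber mallet with a wooden handle, about 280 mm long. Origin on its underside.
- carburettor: Bystander: small grey carburettor, about 95 mm across and 98 mm high. Origin under its centre.
- nut_dish: Bystander: round steel dish holding the cylinder nuts, diameter 96 mm, 22 mm high. Origin under its centre.
There are look-alikes about, which are no part of the job. Of the things that look like the board, the middle-sized one is meant. Several things look just like the fulcrum: the one meant starts farthest from the robot's base.

How it is judged:
On the way, in this order (a step that is already met when the one before it is completed fails the run):
1. the decompression valve is pressed fully in (at least 5 of its 6 mm) (value of joint valve above 0.005 m), for 0.2 s.
2. the fulcrum block stands upright on the gearbox top in front of the pry lug (within 20 mm along and 25 mm across of site gear_top) (x of fulcrum in the frame of gear_top between -0.025 and 0.025 m and y of fulcrum in the frame of gear_top between -0.02 and 0.02 m and z of fulcrum in the frame of gear_top below 0.004 m and angle between fulcrum's own z axis and vertical below 0.1 rad), for 0.2 s.
3. the pry bar rests on the block with its toe under the lug (contact force between bar and fulcrum above 0.5 N and x of bar_toe in the frame of lug between -0.02 and 0.02 m and y of bar_toe in the frame of lug between -0.007 and 0.02 m and z of bar_toe in the frame of lug below 0.001 m), for 0.1 s.
4. the cylinder is levered up by at least 8.5 mm (the board is 8 mm thick) with the bar bearing on the block and its toe under the lug (value of joint cylinder above 0.0085 m and contact force between bar and fulcrum above 2 N and y of bar_toe in the frame of lug above -0.009 m and z of bar_toe in the frame of lug below 0.002 m), for 0.1 s.
At the end, for the whole second after the job is handed in: The valve is in (over 5 mm), the cylinder is raised over 8.5 mm, and the board lies still and flat on the deck under it (3 mm, 0.06 rad), its origin within 11 mm across and 14 mm along of the cylinder axis, its length within 0.3 rad of the engine's y axis. Bar and block may stay (value of joint valve above 0.005 m and value of joint cylinder above 0.0085 m and x of board in the frame of mouth between -0.011 and 0.011 m and y of board in the frame of mouth between -0.014 and 0.014 m and z of board in the frame of mouth between -0.003 and 0.003 m and angle between board's own z axis and vertical below 0.06 rad and angle between the x axis of board and the y axis of engine, either way round below 0.3 rad and linear speed of board below 0.02 m/s); the robot touches nothing.
It fails at once if a bystander is moved by more than 30 mm (distance of any of tin, spanner, screwdriver, mallet, carburettor, nut_dish from where it was at the start of the episode above 0.03 m).
It also fails if it takes over 72 s, if anything falls off the work surface, if the arm or the gripper's body presses on something with over 40 N, if the wrist force passes 120 N, or if a joint passes its speed limit or range.

## Working session

There is one attempt and no reset: what is moved stays moved. The work goes in short steps, Python scripts to look and compute and a tool call to move; the robot and the scene stay as the last step left them, time stands still between calls to the robot, and variables do not carry over. Pictures are saved under pics/ and viewed, at most 10 in all, crops included, and the job is handed in when it is done.

Besides the shell and the picture viewer there is one more tool, called after "Request:" by a JSON object that holds its "op" and its "data", one argument or row to a line. send_rows: Moves the arm, as the interface text tells. Its arguments: {"type":"object","properties":{"targets":{"type":"array"},"hand":{"type":"number"},"squeeze":{"type":"number"}},"required":["targets"]}

```bash
mkdir -p pics; cat > h.py <<'E'
import numpy as np, cv2
from plant import observe, viewer, bot
from scipy.spatial.transform import Rotation as R
def cam(n):
    c=viewer.camera_info(n); M=np.array(c["rotation"],float)
    if M.shape!=(3,3): M=R.from_quat(M).as_matrix()
    return np.array(c["K"],float),np.array(c["dist"],float),np.array(c["xyz"],float),M
def px2w(n,uv,z):
    K,d,o,M=cam(n); p=cv2.undistortPoints(np.array(uv,float).reshape(-1,1,2),K,d).reshape(-1,2)
    r=np.c_[p,np.ones(len(p))]@M.T; z=np.broadcast_to(z,len(p))
    return o+r*((z-o[2])/r[:,2])[:,None]
def w2px(n,P):
    K,d,o,M=cam(n); return cv2.projectPoints((np.atleast_2d(P)-o)@M,np.zeros(3),np.zeros(3),K,d)[0].reshape(-1,2)
def snap(n,f,box=None,s=1):
    im=viewer.capture(n)[:,:,::-1].copy(); cv2.imwrite(f'pics/raw_{f}',im)
    crop(im,f,box,s)
def crop(im,f,box=None,s=1):
    if box: im=im[box[1]:box[3],box[0]:box[2]]
    cv2.imwrite('pics/'+f,cv2.resize(im,None,fx=s,fy=s,interpolation=cv2.INTER_CUBIC))
E
python3 - <<'E'
from h import *
snap('top','a.png',None,1.56); snap('scene','b.png',None,1.56)
for n in('top','scene'):
    print(n,*[np.round(x,3).tolist() for x in cam(n)])
print(observe())
E
```

```text
top [[372.29, 0.0, 259.925], [0.0, 372.29, 190.594], [0.0, 0.0, 1.0]] [-0.01, 0.0, 0.0, 0.0, 0.0] [0.441, -0.005, 1.345] [[0.022, -0.996, 0.082], [-1.0, -0.022, 0.001], [0.001, -0.082, -0.997]]
scene [[394.4, 0.0, 252.508], [0.0, 394.4, 189.506], [0.0, 0.0, 1.0]] [-0.122, 0.0, 0.0, 0.0, 0.0] [1.173, -0.735, 0.918] [[0.758, 0.39, -0.523], [0.652, -0.475, 0.591], [-0.018, -0.789, -0.614]]
{'t': 0.1, 'joint_positions': array([ 1.14209212e+00,  2.64719706e-01,  1.60524260e+00, -3.84838657e-06,
        1.27371099e+00, -3.69024205e-02]), 'qvel': array([ 0.00055233, -0.00137736, -0.00120957, -0.0003833 ,  0.00138046,
       -0.00101736]), 'effort': array([ 1.19180284e-03, -5.16709507e+01, -3.68589520e+01,  4.81164011e-05,
        6.27531612e-03, -3.43360148e-05]), 'eef_pos': array([0.25749784, 0.62328365, 0.25205547]), 'eef_rot': array([ 1.94649616e-01,  9.80872288e-01, -1.01268015e-03, -2.38218496e-04]), 'force': array([-0.86076975, -0.21256603, -0.62819056]), 'ft_torque': array([ 0.0067234 ,  0.03039778, -0.00550256]), 'grasp_force': 0.0, 'opening': 0.08533576518953721}
```

View pics/a.png

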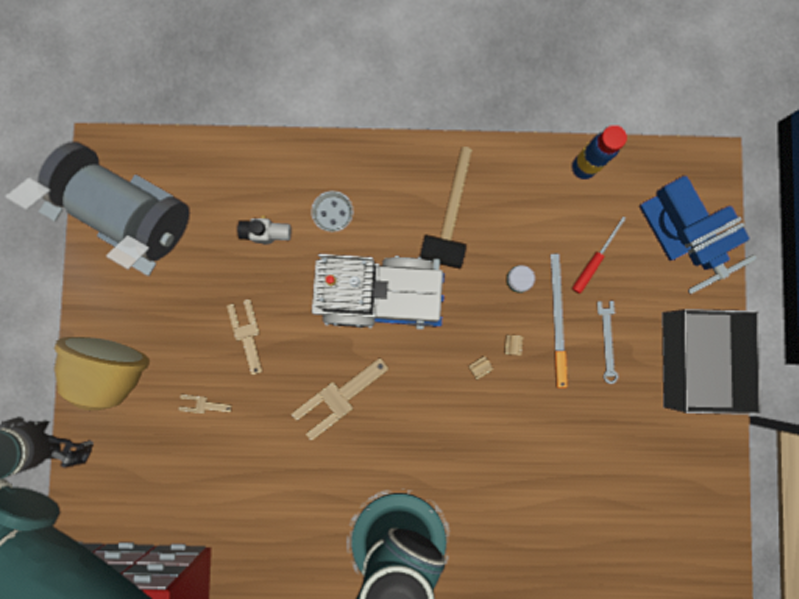

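View pics/b.png

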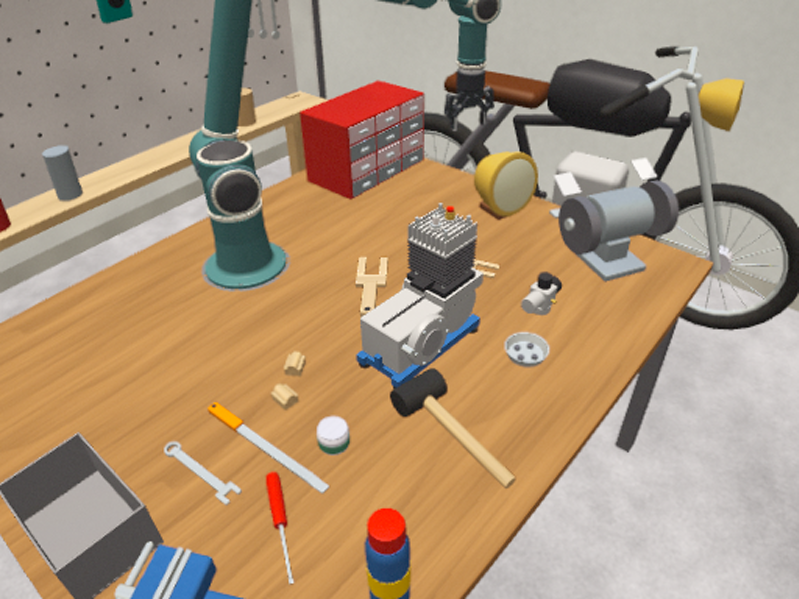

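The top view has the engine at the centre (gearbox right, -y world), and the red valve at about (331,280). The middle-sized fork is at (245,337). The farther fulcrum is at (513,345) and the bar at (558,320), with its toe up (+x). I'll enlarge these for reading.

```bash
python3 - <<'E'
from h import *
a=cv2.imread('pics/raw_a.png'); b=cv2.imread('pics/raw_b.png')
def c(im,x0,y0,x1,y1,s): return cv2.resize(im[y0:y1,x0:x1],None,fx=s,fy=s,interpolation=cv2.INTER_CUBIC)
o=np.zeros((600,800,3),np.uint8)
def put(p,x,y): o[y:y+p.shape[0],x:x+p.shape[1]]=p
put(c(a,300,155,370,255,4),0,0)      # bar, fulcrums: 280x400
put(c(a,195,158,290,213,5),285,0)    # engine 475x275
put(c(a,140,185,175,245,5),285,280)  # board 175x300
put(c(b,225,125,315,190,3.5),465,280)# 315x227 scene head
cv2.imwrite('pics/c.png',o)
for n,im in(('top',a),('scene',b)):
    h=im.astype(int); m=((h[:,:,2]>150)&(h[:,:,1]<80)&(h[:,:,0]<80)).astype(np.uint8)
    _,_,st,ce=cv2.connectedComponentsWithStats(m)
    print(n,[(s[4],np.round(q,1).tolist()) for s,q in zip(st[1:],ce[1:]) if s[4]>3])
E
```

```text
top [(np.int32(175), [393.8, 87.6]), (np.int32(158), [377.3, 174.5]), (np.int32(19), [211.2, 178.8])]
scene [(np.int32(1101), [231.2, 66.4]), (np.int32(13), [288.1, 133.8]), (np.int32(289), [176.6, 319.2]), (np.int32(426), [247.0, 336.6])]
```

View pics/c.png

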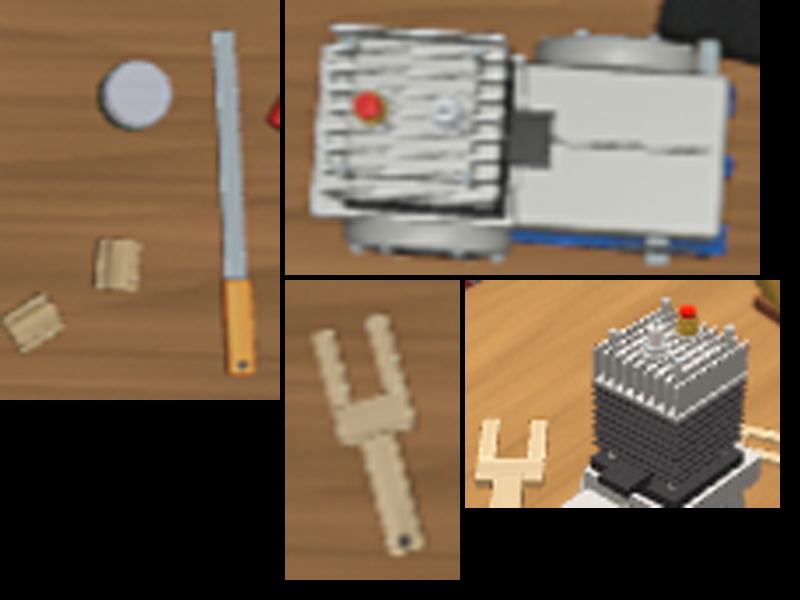

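```bash
python3 - <<'E'
from h import *
from scipy.optimize import least_squares
f=lambda pts,x0,y0,ox,oy,s:[(x0+(u-ox+.5)/s-.5,y0+(v-oy+.5)/s-.5) for u,v in pts]
E=f([(727,76),(721,234),(553,111),(549,167),(446,108)],195,158,285,0,5)+[(211.2,178.8)]
M=np.array([[54,-190,130],[-54,-190,130],[18,-78,176],[-18,-78,176],[0,-22,318],[0,22,311]])/1e3
def tr(p,M): c,s=np.cos(p[2]),np.sin(p[2]); return M@np.array([[c,s,0],[-s,c,0],[0,0,1]])+[p[0],p[1],0]
def res(p): return np.r_[(w2px('top',tr(p,M))-E).ravel(), (w2px('scene',tr(p,M[5:]))-[[288.1,133.8]]).ravel()]
r=least_squares(res,[.6,.1,0]); print('engine',r.x.round(4),r.fun.round(1))
p=r.x
for n,q in dict(valve=[0,.022,.311],gear=[0,-.11,.13],lug=[0,-.069,.164]).items(): print(n,tr(p,np.array([q])).round(4))
F=px2w('top',f([(97,240),(141,242),(137,291),(94,288)],300,155,0,0,4),.02); print('ful',F.mean(0).round(4),F.round(4).tolist())
B=px2w('top',f([(223,31),(241,374)],300,155,0,0,4),[.005,.016]);d=B[0]-B[1];print('bar tip,end',B.round(4).tolist(),'len',np.linalg.norm(d[:2]),'yaw',np.arctan2(d[1],d[0]))
D=px2w('top',f([(325,331),(377,317),(405,552)],140,185,285,280,5),[.008,.008,.014]); m=(D[0]+D[1])/2;d=m-D[2];print('board',D.round(4).tolist(),np.linalg.norm(d[:2]),'yaw',np.arctan2(d[1],d[0]))
T=px2w('top',[(300+137/4,155+95/4)],.045);print('tin',T)
q=observe();print(R.from_quat(q['eef_rot']).as_matrix().round(3))
E
```

```text
engine [ 0.5559  0.1121 -0.0332] [ 0.5 -0.6  0.1  0.6  0.3 -0.2  0.4 -0.  -0.4  0.1 -0.3 -0.1  0.2 -0.9]
valve [[0.5566 0.1341 0.311 ]]
gear [[0.5522 0.0022 0.13  ]]
lug [[0.5536 0.0432 0.164 ]]
ful [ 0.4477 -0.2505  0.02  ] [[0.4696, -0.2323, 0.02], [0.4687, -0.2714, 0.02], [0.4253, -0.2681, 0.02], [0.4271, -0.23, 0.02]]
bar tip,end [[0.6621, -0.348, 0.005], [0.3541, -0.3615, 0.016]] len 0.3083705596054081 yaw 0.04383286933769295
board [[0.5271, 0.4011, 0.008], [0.538, 0.364, 0.008], [0.3707, 0.335, 0.014]] 0.16866588617788936 yaw 0.2854470461956168
tin [[ 0.59573242 -0.26347174  0.045     ]]
[[-0.924  0.382 -0.001]
 [ 0.382  0.924 -0.002]
 [ 0.    -0.002 -1.   ]]
```

Request:
{"op": "send_rows", "data": {
  "targets": [
    [[0,0,-1.3,0.101],[0,0,-1.3,0.101],[0,0,-1.3,0.101],[0,0,-1.3,0.101],[0,0,-1.3,0.101],[0,0,-1.3,0.101],[0,0,-1.3,0.101],[0,0,-1.3,0.101],[0,0,-1.3,0.101],[0,0,-1.3,0.101],[0,0,-1.3,0.101],[0,0,-1.3,0.101]]
  ],
  "hand": 0
}}

```text
t: 1.1
eef_pos: [0.2576, 0.6236, 0.4091]
eef_rot: [0.72, 0.694, -0.001, 0.0]
force: [0.6, -0.3, -0.1]
opening: -0.0002
grasp_force: 0.0
```

Request:
{"op": "send_rows", "data": {
  "targets": [
    [[-2.7,1.77,0,0],[-2.7,1.77,0,0],[-2.7,1.77,0,0],[-2.7,1.77,0,0],[-2.7,1.77,0,0],[-2.7,1.77,0,0],[-2.7,1.77,0,0],[-2.7,1.77,0,0],[-2.7,1.77,0,0],[-2.7,1.77,0,0],[-2.7,1.77,0,0],[-2.7,1.77,0,0]]
  ]
}}

```text
t: 2.1
eef_pos: [0.4597, 0.2914, 0.4088]
eef_rot: [0.719, 0.695, -0.0, -0.0]
force: [1.1, 0.6, -0.4]
opening: -0.0003
grasp_force: 0.0
```

```bash
cat >> h.py <<'E'
EYAW=-0.0332
def eng(q):  # engine mm -> world
    c,s=np.cos(EYAW),np.sin(EYAW); x,y,z=np.array(q)/1e3
    return np.array([.5559+c*x-s*y,.1121+s*x+c*y,z])
def go(P,yaw=None):
    q=observe(); m=R.from_quat(q['eef_rot']).as_matrix(); y=np.arctan2(m[1,0],m[0,0])
    print('t',round(q['t'],2),'pos',q['eef_pos'].round(4),'toolx yaw',round(y,3),'force',q['force'].round(1),'open',round(q['opening'],4),'gf',round(q['grasp_force'],1),'q6',q['joint_positions'][5].round(2))
    print('eng',(eng_inv(q['eef_pos'])*1e3).round(1))
    if P is not None:
        if yaw is None: yaw=y
        d=np.array(P)-q['eef_pos']; c,s=np.cos(yaw),np.sin(yaw)
        print('turn',round(-((yaw-y+np.pi)%(2*np.pi)-np.pi),3),'then cm',(100*np.array([c*d[0]+s*d[1], s*d[0]-c*d[1], -d[2]])).round(2))
def eng_inv(P):
    d=np.array(P)-[.5559,.1121,0]; c,s=np.cos(EYAW),np.sin(EYAW); return np.array([c*d[0]+s*d[1],-s*d[0]+c*d[1],d[2]])
E
python3 -c "
from h import *
go(eng([0,22,345]),np.pi/2+EYAW)"
```

```text
t 2.1 pos [0.4597 0.2914 0.4088] toolx yaw 1.538 force [ 1.1  0.6 -0.4] open -0.0003 gf 0.0 q6 0.55
eng [-102.1  176.1  408.8]
turn 0.0 then cm [-15.41  10.21   6.38]
```

Request:
{"op": "send_rows", "data": {
  "targets": [
    [[-2.57,1.7,0,0],[-2.57,1.7,0,0],[-2.57,1.7,0,0],[-2.57,1.7,0,0],[-2.57,1.7,0,0],[-2.57,1.7,0,0],[0,0,2,0],[0,0,2,0],[0,0,1.5,0],[0,0,1,0],[0,0,0,0]]
  ]
}}

```text
t: 3.02
eef_pos: [0.5547, 0.1352, 0.3408]
eef_rot: [0.719, 0.695, -0.002, -0.002]
force: [-0.7, -0.6, -0.4]
opening: -0.0002
grasp_force: 0.0
```

```bash
python3 -c "
from h import *
go(eng([0,22,333]))
snap('top','d0.png',(190,150,240,200),1)
snap('scene','d1.png',(250,90,330,150),1)
a=cv2.imread('pics/raw_d0.png')[150:205,180:240]; b=cv2.imread('pics/raw_d1.png')[85:150,250:330]
o=np.zeros((400,800,3),np.uint8)
a=cv2.resize(a,None,fx=6,fy=6);b=cv2.resize(b,None,fx=5,fy=5)
o[:a.shape[0],:a.shape[1]]=a;o[:b.shape[0],380:380+b.shape[1]]=b;cv2.imwrite('pics/d.png',o)"
```

```text
t 3.02 pos [0.5547 0.1352 0.3408] toolx yaw 1.538 force [-0.7 -0.6 -0.4] open -0.0002 gf 0.0 q6 0.23
eng [ -2.   23.  340.8]
turn -0.0 then cm [-0.1   0.2   0.78]
```

View pics/d.png

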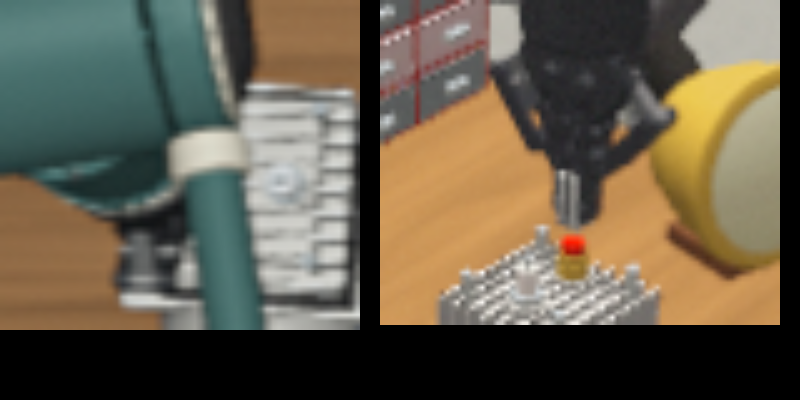

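The closed fingertips at (568,210) stand right above the red button at (572,245). Pressing now.

Request:
{"op": "send_rows", "data": {
  "targets": [
    [[0,0.2,0.4,0],[0,0,0.4,0],[0,0,0.2,0],[0,0,0.2,0],[0,0,0.2,0],[0,0,0.2,0],[0,0,0,0],[0,0,0,0]]
  ]
}}

```text
t: 3.78
eef_pos: [0.5584, 0.1356, 0.3295]
eef_rot: [0.719, 0.695, 0.001, 0.0]
force: [-2.2, -0.8, 5.4]
opening: 0.0
grasp_force: 2.6
```

Request:
{"op": "send_rows", "data": {
  "targets": [
    [[0,0,0.2,0],[0,0,0.2,0],[0,0,0.2,0],[0,0,0,0],[0,0,0,0]]
  ]
}}

```text
t: 4.2
eef_pos: [0.5585, 0.1356, 0.3266]
eef_rot: [0.719, 0.695, 0.002, 0.001]
force: [-6.6, -1.0, 16.0]
opening: 0.0001
grasp_force: 8.0
```

Request:
{"op": "send_rows", "data": {
  "targets": [
    [[0,0,0,0],[0,0,0,0],[0,0,-2,0],[0,0,-2,0],[0,0,-2,0],[-3.2,-0.8,0,0],[-3.2,-0.8,0,0],[-3.2,-0.8,0,0],[-3.2,-0.8,0,0],[-3.2,-0.8,0,0],[-3.2,-0.8,0,0],[-3.2,-0.8,0,0]]
  ]
}}

```text
t: 5.2
eef_pos: [0.4941, -0.0879, 0.3819]
eef_rot: [0.719, 0.695, 0.0, 0.0]
force: [0.4, 0.9, 0.4]
opening: 0.0
grasp_force: 0.0
```

Request:
{"op": "send_rows", "data": {
  "targets": [
    [[-3.2,-0.8,0,0],[-3.2,-0.8,2,0],[-3.2,-0.8,3,0],[-3.2,-0.8,3,0.028],[-3.2,-0.8,3,0],[0,0,3,0],[0,0,3,0],[0,0,3,0],[0,0,0,0],[0,0,0,0]]
  ],
  "hand": 7.5
}}

```text
t: 6.03
eef_pos: [0.449, -0.2379, 0.1863]
eef_rot: [0.728, 0.685, -0.001, -0.002]
force: [-0.3, -0.4, 1.1]
opening: 0.0751
grasp_force: 0.0
```

```bash
python3 -c "
from h import *
go([.4477,-.2505,.02],1.51)
for n in('top','scene'):
    h=viewer.capture(n)[:,:,::-1].astype(int);cv2.imwrite(f'pics/raw_e{n}.png',h)
    m=((h[:,:,2]>150)&(h[:,:,1]<80)&(h[:,:,0]<80)).astype(np.uint8)
    _,_,st,ce=cv2.connectedComponentsWithStats(m)
    print(n,[(s[4],np.round(q,1).tolist()) for s,q in zip(st[1:],ce[1:]) if s[4]>3])
for z in (311,305): print(w2px('scene',eng([0,22,z-2])),w2px('top',eng([0,22,z])))
a=cv2.imread('pics/raw_etop.png')[185:260,285:365]; b=cv2.imread('pics/raw_escene.png')[180:280,130:230]
o=np.zeros((400,800,3),np.uint8)
a=cv2.resize(a,None,fx=5,fy=5);b=cv2.resize(b,None,fx=4,fy=4)
o[:a.shape[0],:a.shape[1]]=a;o[:b.shape[0],400:400+b.shape[1]]=b;cv2.imwrite('pics/e.png',o)"
```

```text
t 6.03 pos [ 0.449  -0.2379  0.1863] toolx yaw 1.51 force [-0.3 -0.4  1.1] open 0.0751 gf 0.0 q6 -0.48
eng [ -95.2 -353.3  186.3]
turn -0.0 then cm [-1.27 -0.06 16.63]
top [(np.int32(173), [393.7, 87.7]), (np.int32(158), [377.2, 174.6]), (np.int32(16), [211.3, 178.9]), (np.int32(4), [81.5, 380.8]), (np.int32(7), [91.7, 380.4])]
scene [(np.int32(1107), [231.1, 66.5]), (np.int32(7), [288.3, 134.6]), (np.int32(289), [176.6, 319.3]), (np.int32(440), [246.8, 336.9])]
[[288.22693633 133.44052112]] [[210.92971318 178.68877705]]
[[288.15887618 135.13520123]] [[211.20827029 178.93200699]][ WARN:0@0.886] global loadsave.cpp:1063 imwrite_ Unsupported depth image for selected encoder is fallbacked to CV_8U.
```

Request:
{"op": "send_rows", "data": {
  "targets": [
    [[-1.27,0,3,0],[0,0,3,0],[0,0,3,0],[0,0,3,0],[0,0,2,0],[0,0,1.6,0],[0,0,0,0]]
  ]
}}

```text
t: 6.72
eef_pos: [0.4496, -0.2509, 0.0312]
eef_rot: [0.728, 0.685, -0.0, -0.001]
force: [-1.0, 0.3, -0.0]
opening: 0.0748
grasp_force: 0.0
```

Request:
{"op": "send_rows", "data": {
  "targets": [
    [[0,0,0,0],[0,0,0,0],[0,0,0,0],[0,0,0,0],[0,0,0,0],[0,0,0,0]]
  ],
  "hand": 0,
  "squeeze": 40
}}

```text
t: 7.22
eef_pos: [0.452, -0.2527, 0.035]
eef_rot: [0.728, 0.685, 0.001, 0.003]
force: [0.3, 0.7, 7.8]
opening: 0.0431
grasp_force: 42.5
```

```bash
python3 -c "
from h import *
go(eng([0,-110,200]),np.pi/2+EYAW)"
```

```text
t 7.22 pos [ 0.452  -0.2527  0.035 ] toolx yaw 1.51 force [0.3 0.7 7.8] open 0.0431 gf 42.5 q6 -0.5
eng [ -91.7 -368.    35. ]
turn -0.028 then cm [ 25.8    9.17 -16.5 ]
```

Request:
{"op": "send_rows", "data": {
  "targets": [
    [[0,0,-2,0],[0,0,-3,0],[0,0,-3,0],[0,0,-3,-0.028],[1.5,0.5,-3,0],[3,1.1,-3,0],[3,1.1,0,0],[3,1.1,0,0],[3,1.1,0,0],[3,1.1,0,0],[3,1.1,0,0],[3,1.1,0,0]]
  ]
}}

```text
t: 8.22
eef_pos: [0.5391, -0.0291, 0.2019]
eef_rot: [0.719, 0.695, 0.001, 0.001]
force: [-0.1, 0.5, -1.1]
opening: 0.0429
grasp_force: 41.7
```

Request:
{"op": "send_rows", "data": {
  "targets": [
    [[3,1.1,0,0],[0,0,0,0],[0,0,0,0],[0,0,0,0]]
  ]
}}

```text
t: 8.55
eef_pos: [0.5504, -0.0011, 0.2011]
eef_rot: [0.718, 0.696, -0.0, 0.0]
force: [-0.5, -0.5, 0.7]
opening: 0.0428
grasp_force: 41.6
```

```bash
python3 -c "
from h import *
go(eng([0,-110,165]),np.pi/2+EYAW)
for n in('top','scene'): cv2.imwrite(f'pics/raw_f{n}.png',viewer.capture(n)[:,:,::-1])
a=cv2.imread('pics/raw_ftop.png')[155:215,195:290]; b=cv2.imread('pics/raw_fscene.png')[110:250,215:320]
o=np.zeros((560,800,3),np.uint8)
a=cv2.resize(a,None,fx=4,fy=4);b=cv2.resize(b,None,fx=4,fy=4,interpolation=cv2.INTER_CUBIC)
o[:a.shape[0],:a.shape[1]]=a;o[:b.shape[0],380:380+b.shape[1]]=b;cv2.imwrite('pics/f.png',o)"
```

```text
t 8.55 pos [ 0.5504 -0.0011  0.2011] toolx yaw 1.539 force [-0.5 -0.5  0.7] open 0.0428 gf 41.6 q6 -0.01
eng [  -1.8 -113.4  201.1]
turn 0.001 then cm [0.34 0.18 3.61]
```

View pics/f.png

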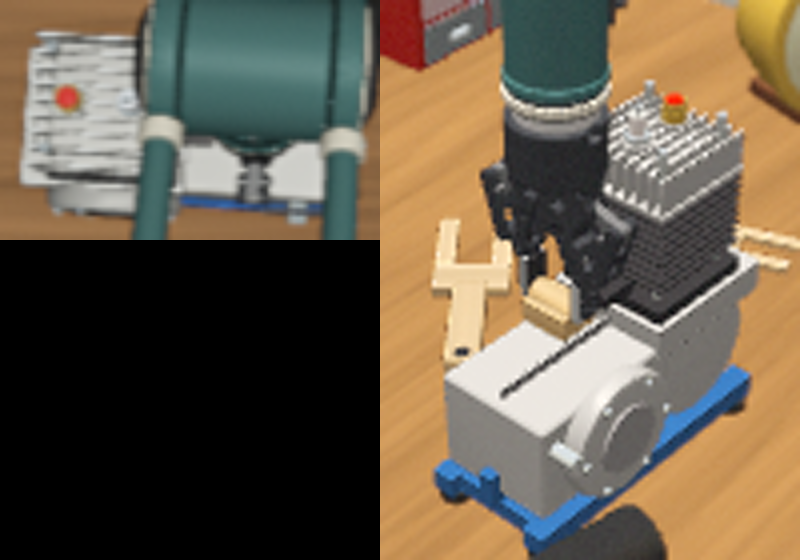

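The block is held level at (550,305), above the gearbox, and the red button sits lower in the brass. Lowering now.

Request:
{"op": "send_rows", "data": {
  "targets": [
    [[0.35,0.18,1,0],[0,0,1,0],[0,0,0.8,0],[0,0,0.4,0],[0,0,0.2,0],[0,0,0,0],[0,0,0,0]]
  ]
}}

```text
t: 9.23
eef_pos: [0.5525, 0.0023, 0.1665]
eef_rot: [0.719, 0.695, 0.0, 0.0]
force: [0.2, 0.6, -1.6]
opening: 0.0429
grasp_force: 41.6
```

Request:
{"op": "send_rows", "data": {
  "targets": [
    [[0,0,0.2,0],[0,0,0.2,0],[0,0,0.1,0],[0,0,0,0],[0,0,0,0]]
  ]
}}

```text
t: 9.65
eef_pos: [0.5532, 0.0024, 0.165]
eef_rot: [0.719, 0.695, 0.001, 0.001]
force: [-5.8, 0.2, 14.7]
opening: 0.0427
grasp_force: 43.3
```

Request:
{"op": "send_rows", "data": {
  "targets": [
    [[0,0,0,0],[0,0,0,0],[0,0,0,0],[0,0,-0.5,0],[0,0,-1.5,0],[0,0,-3,0],[0,0,-3,0],[-2,0,-3,0.07],[0,0,0,0.12],[0,0,0,0.12],[0,0,0,0.12],[0,0,0,0.12]]
  ],
  "hand": 6.5
}}

```text
t: 10.65
eef_pos: [0.5519, -0.0177, 0.2721]
eef_rot: [0.882, 0.471, 0.0, 0.0]
force: [-0.3, 0.1, 0.6]
opening: 0.0652
grasp_force: 0.0
```

Request:
{"op": "send_rows", "data": {
  "targets": [
    [[0,0,0,0.12],[0,0,0,0.12],[0,0,0,0.12],[0,0,0,0.12],[0,0,0,0.12],[0,0,0,0.12],[0,0,0,0.12],[0,0,0,0.104],[0,0,0,0]]
  ]
}}

```text
t: 11.4
eef_pos: [0.5517, -0.0175, 0.2716]
eef_rot: [1.0, 0.021, -0.0, -0.0]
force: [0.3, 0.4, 0.2]
opening: 0.0652
grasp_force: 0.0
```

```bash
python3 -c "
from h import *
go([.393,-.3598,.028],.044)
for n in('top','scene'): cv2.imwrite(f'pics/raw_g{n}.png',viewer.capture(n)[:,:,::-1])
"
```

```text
t 11.4 pos [ 0.5517 -0.0175  0.2716] toolx yaw 0.041 force [0.3 0.4 0.2] open 0.0652 gf 0.0 q6 1.45
eng [ 1.000e-01 -1.297e+02  2.716e+02]
turn -0.003 then cm [-17.36  33.49  24.36]
```

Request:
{"op": "send_rows", "data": {
  "targets": [
    [[-1.45,2.79,0,0],[-1.45,2.79,0,0],[-1.45,2.79,0,0],[-1.45,2.79,0,0],[-1.45,2.79,0.5,0],[-1.45,2.79,1.5,0],[-1.45,2.79,1.5,0],[-1.45,2.79,1.5,0],[-1.45,2.79,1.5,0],[-1.45,2.79,1.5,0],[-1.45,2.79,1.5,0],[-1.45,2.79,1.5,0]]
  ]
}}

```text
t: 12.5
eef_pos: [0.3918, -0.361, 0.1612]
eef_rot: [1.0, 0.023, 0.0, 0.0]
force: [-0.3, -0.4, 0.7]
opening: 0.0648
grasp_force: 0.0
```

```bash
python3 -c "
from h import *
go([.393,-.3598,.028],.044)
for n in('top','scene'): cv2.imwrite(f'pics/raw_g{n}.png',viewer.capture(n)[:,:,::-1])
a=cv2.imread('pics/raw_gtop.png')[150:255,200:380]; b=cv2.imread('pics/raw_gscene.png')[110:250,215:320]
o=np.zeros((600,800,3),np.uint8)
a=cv2.resize(a,None,fx=2.3,fy=2.3);b=cv2.resize(b,None,fx=3.6,fy=3.6,interpolation=cv2.INTER_CUBIC)
o[:a.shape[0],:a.shape[1]]=a;o[:b.shape[0],420:420+b.shape[1]]=b;
cv2.imwrite('pics/g.png',o)"
```

```text
t 12.5 pos [ 0.3918 -0.361   0.1612] toolx yaw 0.047 force [-0.3 -0.4  0.7] open 0.0648 gf 0.0 q6 0.73
eng [-148.3 -478.3  161.2]
turn 0.003 then cm [ 0.13 -0.12 13.32]
```

View pics/g.png

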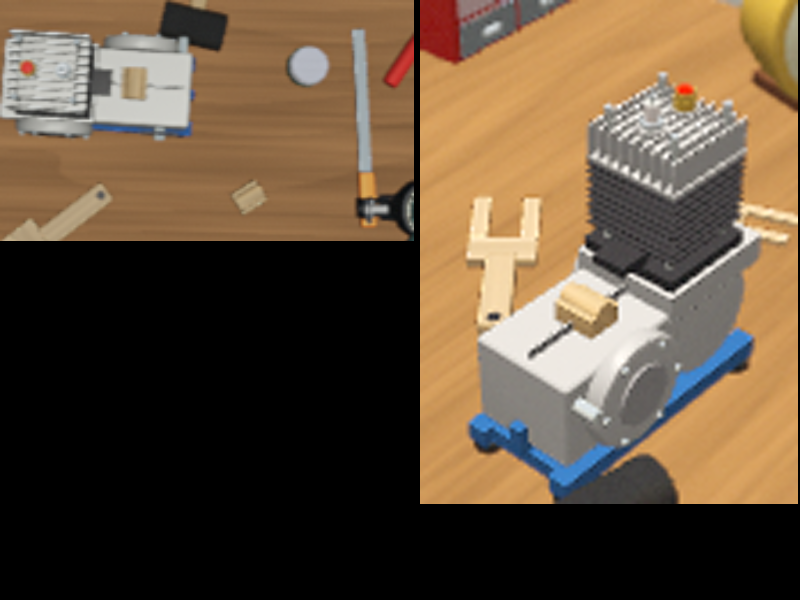

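The block stands on the gearbox, at (135,83) in the left crop, with its ridge crosswise. The gripper is over the orange handle.

Request:
{"op": "send_rows", "data": {
  "targets": [
    [[0.13,-0.12,3,0],[0,0,3,0],[0,0,3,0],[0,0,2,0],[0,0,1.5,0],[0,0,0.8,0],[0,0,0,0]]
  ]
}}

```text
t: 13.18
eef_pos: [0.3931, -0.3569, 0.027]
eef_rot: [1.0, 0.023, -0.001, -0.001]
force: [-0.2, 0.5, -0.1]
opening: 0.0651
grasp_force: 0.0
```

Request:
{"op": "send_rows", "data": {
  "targets": [
    [[0,0,0,0],[0,0,0,0],[0,0,0,0],[0,0,0,0],[0,0,0,0],[0,0,0,0]]
  ],
  "hand": 0,
  "squeeze": 20
}}

```text
t: 13.68
eef_pos: [0.3951, -0.3597, 0.0306]
eef_rot: [1.0, 0.022, 0.001, 0.001]
force: [-1.0, 0.1, 6.3]
opening: 0.0234
grasp_force: 21.4
```

Request:
{"op": "send_rows", "data": {
  "targets": [
    [[0,0,-0.5,0],[0,0,-0.5,0],[0,0,-0.5,0],[0,0,-0.5,0],[0,0,-0.5,0],[0,0,-0.5,0],[0,0,-0.5,0],[0,0,-0.5,0],[0,0,-0.5,0],[0,0,-0.5,0],[0,0,0,0],[0,0,0,0]]
  ]
}}

```text
t: 14.68
eef_pos: [0.394, -0.3586, 0.0791]
eef_rot: [1.0, 0.022, 0.0, 0.0]
force: [0.7, 1.0, -3.0]
opening: 0.0234
grasp_force: 20.0
```

```bash
python3 -c "
from h import *
go(None)
print('block',eng_inv(px2w('top',[(200+135/2.3,150+83.5/2.3)],.145)[0]))
snap('scene','h.png',(100,210,260,330),5)
snap('top','hh.png')
"
```

```text
t 14.68 pos [ 0.394  -0.3586  0.0791] toolx yaw 0.044 force [ 0.7  1.  -3. ] open 0.0234 gf 20.0 q6 0.74
eng [-146.2 -475.8   79.1]
block [ 0.00158919 -0.11115756  0.145     ]
```

View pics/h.png

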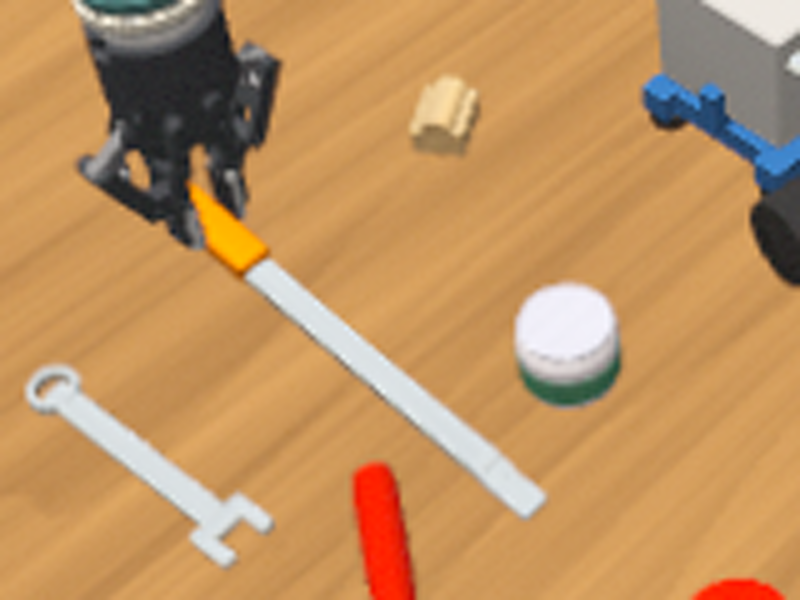

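The bar hangs from the gripper with its toe tip at (530,503) in the crop. I'll test its height against projections.

```bash
python3 -c "
from h import *
d=np.array([np.cos(.044),np.sin(.044)]);p=np.array([.394,-.3586])
for th in (0,4,8,11):
    t=np.radians(th); L=.27
    q=np.r_[p+d*L*np.cos(t), .079-.010-L*np.sin(t)]
    print(th,q.round(3),(w2px('scene',q)[0]-[100,210])*5+2)
"
```

```text
0 [ 0.664 -0.347  0.069] [538.3996004  449.16435121]
4 [ 0.663 -0.347  0.05 ] [540.84053203 470.08093617]
8 [ 0.661 -0.347  0.031] [541.41889653 489.11127144]
11 [ 0.659 -0.347  0.017] [540.66894015 502.11725419]
```

Request:
{"op": "send_rows", "data": {
  "targets": [
    [[0,0,-0.5,0],[0,0,-0.5,0],[0,0,-0.5,0],[0,0,0,0],[0,0,0,0]]
  ]
}}

```text
t: 15.2
eef_pos: [0.3941, -0.3587, 0.0943]
eef_rot: [1.0, 0.022, 0.0, 0.0]
force: [0.0, 0.4, -2.5]
opening: 0.0227
grasp_force: 19.8
```

Request:
{"op": "send_rows", "data": {
  "targets": [
    [[0,0,0,0],[0,0,0,0],[0,0,-1,0],[0,0,-2,0],[0,0,-3,0],[0,0,-3,0],[0,0,-3,0],[0,0,-3,-0.07],[0,0,-2,-0.11],[0,0,0,-0.11],[0,0,0,-0.11],[0,0,0,-0.11]]
  ],
  "squeeze": 110
}}

```text
t: 16.2
eef_pos: [0.3937, -0.3585, 0.2649]
eef_rot: [0.961, 0.276, 0.0, 0.001]
force: [-1.0, 0.1, -4.4]
opening: 0.0202
grasp_force: 108.3
```

Request:
{"op": "send_rows", "data": {
  "targets": [
    [[0,0,0,-0.11],[0,0,0,-0.11],[0,0,0,-0.11],[0,0,0,-0.11],[0,0,0,-0.11],[0,0,0,-0.11],[0,0,0,-0.11],[0,0,0,-0.11],[0,0,0,-0.104],[0,0,0,0]]
  ]
}}

```text
t: 17.03
eef_pos: [0.3936, -0.3584, 0.264]
eef_rot: [0.718, 0.696, -0.0, 0.0]
force: [0.5, 0.4, -4.3]
opening: 0.0199
grasp_force: 108.4
```

```bash
python3 -c "
from h import *
go(eng([0,-355,265]),np.pi/2+EYAW)"
```

```text
t 17.03 pos [ 0.3936 -0.3584  0.264 ] toolx yaw 1.541 force [ 0.5  0.4 -4.3] open 0.0199 gf 108.4 q6 -0.75
eng [-146.6 -475.6  264. ]
turn 0.003 then cm [12.06 14.66 -0.1 ]
```

Request:
{"op": "send_rows", "data": {
  "targets": [
    [[1.7,2.1,0,0],[1.7,2.1,0,0],[1.7,2.1,0,0],[1.7,2.1,0,0],[1.7,2.1,0,0],[1.7,2.1,0,0],[1.7,2.1,0,0],[0,0,0,0],[0,0,0,0]]
  ]
}}

```text
t: 17.78
eef_pos: [0.5455, -0.2434, 0.2636]
eef_rot: [0.719, 0.695, -0.0, -0.0]
force: [-0.8, 0.4, -3.1]
opening: 0.0199
grasp_force: 108.6
```

```bash
python3 -c "
from h import *
go(eng([0,-350,265]),np.pi/2+EYAW)
for n in('top','scene'): cv2.imwrite(f'pics/raw_i{n}.png',viewer.capture(n)[:,:,::-1])
a=cv2.imread('pics/raw_itop.png')[150:210,220:340]; b=cv2.imread('pics/raw_iscene.png')[120:230,200:310]
o=np.zeros((600,800,3),np.uint8)
a=cv2.resize(a,None,fx=5,fy=5);b=cv2.resize(b[20:80],None,fx=5,fy=5,interpolation=cv2.INTER_CUBIC)
o[:300,:600]=a;o[300:600,:550]=b;cv2.imwrite('pics/i.png',o)"
```

```text
t 17.78 pos [ 0.5455 -0.2434  0.2636] toolx yaw 1.538 force [-0.8  0.4 -3.1] open 0.0199 gf 108.6 q6 -0.43
eng [   1.4 -355.6  263.6]
turn 0.0 then cm [ 0.56 -0.14 -0.14]
```

View pics/i.png

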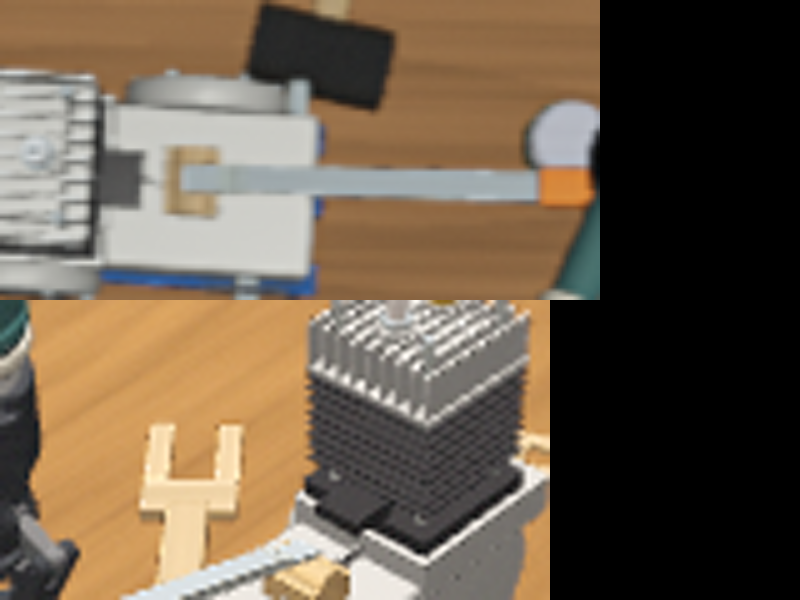

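The toe tip appears at (181,178) in the top crop and near (315,549) in the scene crop. I'll triangulate it.

```bash
python3 -c "
from h import *
from scipy.optimize import least_squares
uv={'top':(256.2,185.6),'scene':(263.0,189.8)}
r=least_squares(lambda p:np.r_[w2px('top',p)[0]-uv['top'],w2px('scene',p)[0]-uv['scene']],[.55,0,.2])
print('tip',eng_inv(r.x)*1e3,r.fun)
e=r.x;h=px2w('top',[(220+540/5,150+187/5)],.24)[0];print('handle front edge',eng_inv(h)*1e3)
for zz in(.175,.185,.195,.205): print(zz, eng_inv(px2w('top',[uv['top']],zz)[0])*1e3)
"
```

```text
tip [   3.01064546 -101.94675082  162.89195991] [-0.3775733  -0.42245248 -0.54979739  0.05703024]
handle front edge [   0.84884573 -318.40678962  240.        ]
0.175 [   0.5731029  -103.40295971  175.        ]
0.185 [  -0.37890696 -103.54978968  185.        ]
0.195 [  -1.33091682 -103.69661966  195.        ]
0.205 [  -2.28292667 -103.84344963  205.        ]
```

Request:
{"op": "send_rows", "data": {
  "targets": [
    [[0,0,0.2,0],[0,0,0,0],[0,0,0,0]]
  ]
}}

```text
t: 18.13
eef_pos: [0.5439, -0.2449, 0.2615]
eef_rot: [0.719, 0.695, -0.0, -0.0]
force: [0.3, 0.2, -3.2]
opening: 0.0198
grasp_force: 108.6
```

Request:
{"op": "send_rows", "data": {
  "targets": [
    [[0,0,0.2,0],[0,0,0,0],[0,0,0,0]]
  ]
}}

```text
t: 18.38
eef_pos: [0.5444, -0.2445, 0.2596]
eef_rot: [0.719, 0.695, -0.0, -0.0]
force: [-0.5, 1.4, -2.9]
opening: 0.0199
grasp_force: 108.6
```

Request:
{"op": "send_rows", "data": {
  "targets": [
    [[0,0,0.2,0],[0,0,0,0],[0,0,0,0]]
  ]
}}

```text
t: 18.63
eef_pos: [0.5447, -0.2442, 0.2576]
eef_rot: [0.719, 0.695, 0.0, -0.0]
force: [1.3, 0.2, -4.0]
opening: 0.0199
grasp_force: 108.7
```

Request:
{"op": "send_rows", "data": {
  "targets": [
    [[0,0,0.2,0],[0,0,0,0],[0,0,0,0]]
  ]
}}

```text
t: 18.88
eef_pos: [0.5447, -0.2442, 0.2556]
eef_rot: [0.719, 0.695, 0.0, -0.0]
force: [-0.6, 1.0, -3.0]
opening: 0.0202
grasp_force: 108.7
```

Request:
{"op": "send_rows", "data": {
  "targets": [
    [[0,0,0.2,0],[0,0,0,0],[0,0,0,0]]
  ]
}}

```text
t: 19.13
eef_pos: [0.5447, -0.2442, 0.2536]
eef_rot: [0.719, 0.695, 0.0, -0.0]
force: [-0.3, -0.2, -1.8]
opening: 0.0198
grasp_force: 108.8
```

Request:
{"op": "send_rows", "data": {
  "targets": [
    [[0,0,0.2,0],[0,0,0,0],[0,0,0,0]]
  ]
}}

```text
t: 19.38
eef_pos: [0.5447, -0.2443, 0.2516]
eef_rot: [0.719, 0.695, 0.0, -0.0]
force: [0.8, -0.2, -2.0]
opening: 0.02
grasp_force: 108.8
```

```bash
python3 -c "
from h import *
q=observe();print(q['force'],q['ft_torque'])"
```

```text
[ 0.75713588 -0.18417076 -2.04450786] [-0.07578935 -0.00438798 -0.03382919]
```

Request:
{"op": "send_rows", "data": {
  "targets": [
    [[0,0,-0.5,0],[0.65,0,0.16,0],[0.65,0,0.16,0],[0.65,0,0.16,0],[0.65,0,0.16,0],[0.65,0,0.16,0],[0.6,0,0.16,0],[0,0,0,0],[0,0,0,0]]
  ]
}}

```text
t: 20.13
eef_pos: [0.5459, -0.2051, 0.2468]
eef_rot: [0.718, 0.696, -0.0, -0.0]
force: [-0.0, 1.0, -2.9]
opening: 0.0198
grasp_force: 108.7
```

```bash
python3 -c "
from h import *
q=observe();print(q['force'],q['ft_torque']);go(None)
for n in('top','scene'): cv2.imwrite(f'pics/raw_j{n}.png',viewer.capture(n)[:,:,::-1])
a=cv2.imread('pics/raw_jtop.png')[160:205,210:290]; b=cv2.imread('pics/raw_jscene.png')[150:225,220:310]
o=np.zeros((600,800,3),np.uint8)
a=cv2.resize(a,None,fx=4.5,fy=4.5);b=cv2.resize(b,None,fx=4.8,fy=4.8,interpolation=cv2.INTER_CUBIC)
o[:a.shape[0],:a.shape[1]]=a;o[:b.shape[0],366:366+b.shape[1]]=b;cv2.imwrite('pics/j.png',o[:370])"
```

```text
[-0.01974646  0.95701523 -2.88665645] [-0.16467956  0.03747462  0.0599589 ]
t 20.13 pos [ 0.5459 -0.2051  0.2468] toolx yaw 1.539 force [-0.   1.  -2.9] open 0.0198 gf 108.7 q6 -0.37
eng [   0.5 -317.3  246.8]
```

View pics/j.png

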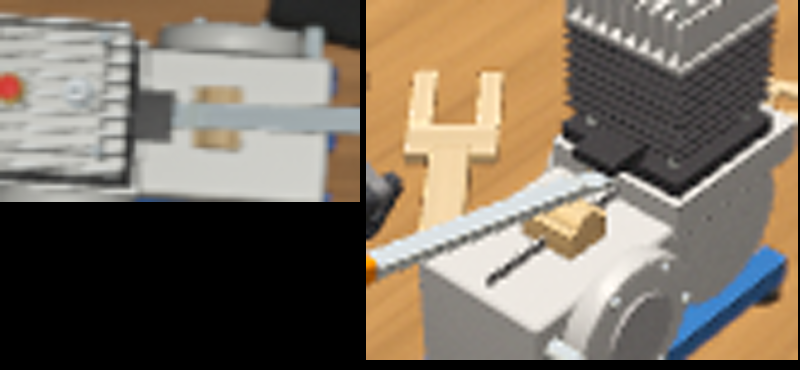

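The bar lies across the block, and its toe passes under the lug: bar end at (172,112) at the lug edge on the left, (615,180) under the lug on the right. Lowering the handle along its arc.

Request:
{"op": "send_rows", "data": {
  "targets": [
    [[0,0,0.25,0],[0,0,0.15,0],[-0.12,0,0.4,0],[-0.12,0,0.4,0],[-0.12,0,0.4,0],[-0.12,0,0.4,0],[0,0,0,0],[0,0,0,0]]
  ],
  "squeeze": 60
}}

```text
t: 20.9
eef_pos: [0.5458, -0.2105, 0.227]
eef_rot: [0.719, 0.695, 0.0, -0.0]
force: [-0.3, 1.0, 0.6]
opening: 0.0199
grasp_force: 109.2
```

```bash
python3 -c "
from h import *
q=observe();print(q['force'],q['ft_torque']);go(None)"
```

```text
[-0.32650426  0.95525538  0.62603169] [ 0.7757063   0.07839562 -0.00810939]
t 20.9 pos [ 0.5458 -0.2105  0.227 ] toolx yaw 1.537 force [-0.3  1.   0.6] open 0.0199 gf 109.2 q6 -0.38
eng [   0.6 -322.8  227. ]
```

Request:
{"op": "send_rows", "data": {
  "targets": [
    [[-0.07,0,0.35,0],[-0.07,0,0.35,0],[-0.07,0,0.35,0],[-0.07,0,0.35,0],[-0.07,0,0.35,0],[-0.07,0,0.35,0],[0,0,0,0],[0,0,0,0]]
  ],
  "hand": 0,
  "squeeze": 60
}}

```text
t: 21.57
eef_pos: [0.5438, -0.2151, 0.2047]
eef_rot: [0.718, 0.696, -0.002, -0.001]
force: [-5.2, -0.3, -0.4]
opening: 0.0196
grasp_force: 108.5
```

```bash
python3 -c "
from h import *
q=observe();print(q['force'],q['ft_torque']);go(None)"
```

```text
[-5.16879309 -0.26452009 -0.3573847 ] [-0.08934547  0.95695435  1.19480021]
t 21.57 pos [ 0.5438 -0.2151  0.2047] toolx yaw 1.54 force [-5.2 -0.3 -0.4] open 0.0196 gf 108.5 q6 -0.39
eng [  -1.2 -327.4  204.7]
```

Request:
{"op": "send_rows", "data": {
  "targets": [
    [[0,0,0,0],[0,0,0,0],[0,0,0,0],[0,0,-2,0],[0,0,-2,0],[0,0,-2,0],[0,0,0,0]]
  ],
  "hand": 5
}}

```text
t: 22.15
eef_pos: [0.5487, -0.2161, 0.2718]
eef_rot: [0.719, 0.695, 0.002, 0.005]
force: [1.2, -0.3, 0.7]
opening: 0.0502
grasp_force: 0.0
```

Request:
{"op": "send_rows", "data": {
  "targets": [
    [[0,0,0,0],[0,0,0,0],[0,0,0,0],[0,0,0,0]]
  ],
  "hand": 0
}}

```text
t: 22.48
eef_pos: [0.545, -0.2145, 0.2645]
eef_rot: [0.719, 0.695, -0.0, -0.001]
force: [-0.8, -0.1, -1.1]
opening: 0.0018
grasp_force: 0.0
```

```bash
python3 -c "
from h import *
q=observe();print(q['force'],q['ft_torque']);go(eng([0,-329,220]))
for n in('top','scene'): cv2.imwrite(f'pics/raw_k{n}.png',viewer.capture(n)[:,:,::-1])
a=cv2.imread('pics/raw_ktop.png')[155:205,205:345]; b=cv2.imread('pics/raw_kscene.png')[140:250,190:310]
o=np.zeros((600,800,3),np.uint8)
a=cv2.resize(a,None,fx=3.8,fy=3.8,interpolation=cv2.INTER_CUBIC);b=cv2.resize(b,None,fx=3.6,fy=3.6,interpolation=cv2.INTER_CUBIC)
o[:a.shape[0],:a.shape[1]]=a;o[195:195+b.shape[0],:b.shape[1]]=b;cv2.imwrite('pics/k.png',o)"
```

```text
[-0.80861982 -0.10973553 -1.14609689] [ 0.00998951 -0.02060024  0.03766535]
t 22.48 pos [ 0.545  -0.2145  0.2645] toolx yaw 1.538 force [-0.8 -0.1 -1.1] open 0.0018 gf 0.0 q6 -0.38
eng [-1.000e-01 -3.268e+02  2.645e+02]
turn -0.0 then cm [-0.22  0.01  4.45]
```

View pics/k.png

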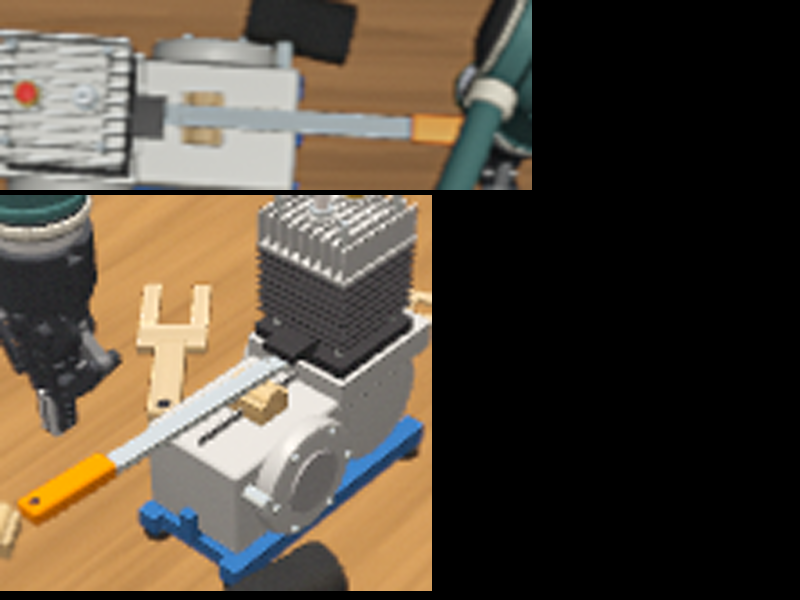

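The bar rests on the block with its toe under the lug, and the handle's front edge is at (412,127) in the top crop. That was the last picture; from here on I use numbers only.

```bash
python3 -c "
from h import *
P=px2w('top',[(205+412/3.8,155+127/3.8),(205+165/3.8,155+113/3.8)],[.187,.165])
for p in P: print(eng_inv(p)*1e3)
a=cv2.imread('pics/raw_ktop.png').astype(int); m=(a[:,:,2]>190)&(a[:,:,1]>90)&(a[:,:,1]<170)&(a[:,:,0]<70)
ys,xs=np.nonzero(m[150:215,300:345]);print(xs.min()+300,xs.max()+300,ys.mean()+150,len(xs))
a=cv2.imread('pics/raw_kscene.png').astype(int); m=(a[:,:,2]>190)&(a[:,:,1]>90)&(a[:,:,1]<190)&(a[:,:,0]<40)
ys,xs=np.nonzero(m[200:300,190:230]);print(xs.min()+190,xs.max()+190,ys.min()+200,ys.max()+200,len(xs))
for ph in(-6,-4,-2,0,2,4):
  t=np.radians(ph);u=np.array([np.cos(t),np.sin(t)]);n=np.array([-u[1],u[0]])
  tb=np.array([-66,149+12/u[0]+45*np.tan(t)])
  for L in (225,310):
    q=tb-L*u+16*n; print(ph,L,q.round(0),w2px('scene',eng([0,*q])).round(1),w2px('top',eng([0,*q])).round(1))
"
```

```text
[   0.48272253 -282.52448041  187.        ]
[  2.91171101 -78.36812816 165.        ]
314 323 188.0 10
195 221 212 229 168
-6 225 [-288.  196.] [[217.5 210.9]] [[315.6 188.4]]
-6 310 [-373.  205.] [[194.3 224. ]] [[343.5 189.7]]
-4 225 [-289.  190.] [[217.4 212.8]] [[315.7 188.6]]
-4 310 [-374.  195.] [[194.3 226.8]] [[343.3 190. ]]
-2 225 [-290.  183.] [[217.3 214.6]] [[315.7 188.8]]
-2 310 [-375.  186.] [[194.3 229.5]] [[343.  190.2]]
0 225 [-291.  177.] [[217.3 216.4]] [[315.6 189. ]]
0 310 [-376.  177.] [[194.5 232.1]] [[342.6 190.5]]
2 225 [-291.  171.] [[217.3 218.2]] [[315.5 189.2]]
2 310 [-376.  168.] [[194.8 234.6]] [[342.1 190.7]]
4 225 [-292.  164.] [[217.5 219.8]] [[315.2 189.4]]
4 310 [-376.  159.] [[195.1 237. ]] [[341.4 191. ]]
```

Request:
{"op": "send_rows", "data": {
  "targets": [
    [[0,0,2,0],[0,0,1.5,0],[0,0,0.6,0],[0,0,0.5,0],[0,0,0.5,0],[0,0,0.5,0],[0,0,0.5,0],[0,0,0.5,0],[0,0,0.5,0],[0,0,0,0]]
  ]
}}

```text
t: 23.42
eef_pos: [0.5471, -0.2159, 0.198]
eef_rot: [0.719, 0.695, 0.0, 0.002]
force: [-2.6, -0.5, 11.9]
opening: -0.0002
grasp_force: 5.6
```

Request:
{"op": "send_rows", "data": {
  "targets": [
    [[0,0,0.5,0],[0,0,0.5,0],[0,0,0.5,0],[0.04,0,0.5,0],[0.04,0,0.5,0],[0.04,0,0.5,0],[0,0,0,0]]
  ]
}}

```text
t: 24.0
eef_pos: [0.5484, -0.2154, 0.1701]
eef_rot: [0.719, 0.695, 0.001, 0.004]
force: [-3.5, -0.4, 17.8]
opening: 0.0002
grasp_force: 8.9
```

```bash
python3 -c "
from h import *
q=observe();print(q['force'],q['ft_torque']);go(None)"
```

```text
[-3.46941923 -0.38331986 17.82717795] [0.03162806 0.4796703  0.00759436]
t 24.0 pos [ 0.5484 -0.2154  0.1701] toolx yaw 1.538 force [-3.5 -0.4 17.8] open 0.0002 gf 8.9 q6 -0.38
eng [   3.4 -327.6  170.1]
```

Request:
{"op": "send_rows", "data": {
  "targets": [
    [[0.04,0,0.5,0],[0.04,0,0.5,0],[0.05,0,0.5,0],[0.05,0,0.5,0],[0.05,0,0.5,0],[0.05,0,0.3,0],[0,0,0,0],[0,0,0,0]]
  ]
}}

```text
t: 24.67
eef_pos: [0.5506, -0.213, 0.1437]
eef_rot: [0.719, 0.695, 0.002, 0.006]
force: [-1.3, -0.1, 20.2]
opening: 0.0
grasp_force: 9.4
```

```bash
cat > red.py <<'E'
from h import *
q=observe();print(q['force'],q['ft_torque']);go(None)
for n in('top','scene'):
    h=viewer.capture(n)[:,:,::-1];cv2.imwrite(f'pics/raw_m{n}.png',h);h=h.astype(int)
    m=((h[:,:,2]>120)&(h[:,:,1]<90)&(h[:,:,0]<90)).astype(np.uint8)
    _,_,st,ce=cv2.connectedComponentsWithStats(m)
    print(n,[(s[4],np.round(c,1).tolist()) for s,c in zip(st[1:],ce[1:]) if s[4]>3])
for z in (305,315,320,325): print(z,w2px('scene',eng([0,22,z-2])),w2px('top',eng([0,22,z])))
# cylinder lift by shift of head patch scene before/after
a=cv2.cvtColor(cv2.imread('pics/raw_kscene.png'),7);b=cv2.cvtColor(cv2.imread('pics/raw_mscene.png'),7)
t=a[135:165,262:305]; s=b[115:175,255:312]; r=cv2.matchTemplate(cv2.resize(s,None,fx=8,fy=8,interpolation=2),cv2.resize(t,None,fx=8,fy=8,interpolation=2),5)
_,v,_,l=cv2.minMaxLoc(r);print('match',v,(l[0]/8+255-262,l[1]/8+115-135))
print('px per mm',(w2px('scene',eng([0,-40,270]))-w2px('scene',eng([0,-40,260])))/10)
E
python3 red.py
```

```text
[-1.25745254 -0.10805759 20.15455456] [0.1076005  0.18687149 0.00627084]
t 24.67 pos [ 0.5506 -0.213   0.1437] toolx yaw 1.538 force [-1.3 -0.1 20.2] open 0.0 gf 9.4 q6 -0.38
eng [   5.5 -325.1  143.7]
top [(np.int32(191), [393.6, 87.9]), (np.int32(91), [381.3, 168.1]), (np.int32(18), [210.7, 178.3]), (np.int32(14), [465.2, 291.6]), (np.int32(5), [479.4, 349.0]), (np.int32(6), [135.0, 359.5]), (np.int32(4), [183.2, 362.2]), (np.int32(9), [477.0, 374.0]), (np.int32(725), [50.1, 380.1]), (np.int32(12), [140.7, 379.9]), (np.int32(5), [473.0, 383.0])]
scene [(np.int32(533), [319.0, 51.7]), (np.int32(1560), [229.2, 73.6]), (np.int32(110), [200.1, 98.2]), (np.int32(8), [267.1, 94.4]), (np.int32(9), [256.6, 98.6]), (np.int32(4), [240.8, 97.8]), (np.int32(11), [241.2, 105.8]), (np.int32(4), [227.5, 114.5]), (np.int32(8), [288.5, 130.5]), (np.int32(4), [309.5, 130.8]), (np.int32(5), [0.6, 147.0]), (np.int32(31), [216.3, 239.4]), (np.int32(311), [176.7, 320.1]), (np.int32(589), [247.4, 340.0])]
305 [[288.15887618 135.13520123]] [[211.20827029 178.93200699]]
315 [[288.27243575 132.30542904]] [[210.74222356 178.52506489]]
320 [[288.3294514  130.88056609]] [[210.50582445 178.31864555]]
325 [[288.38662373 129.44900845]] [[210.26713118 178.11022254]]
match 0.9146773815155029 (0.125, -3.875)
px per mm [[ 0.00528083 -0.27634735]]
```

The head has risen by about 14 mm (image shift 3.9 px). I'll push a little further and then go for the board.

Request:
{"op": "send_rows", "data": {
  "targets": [
    [[0.05,0,0.4,0],[0,0,0.2,0],[0,0,0,0],[0,0,0,0],[0,0,-1,0],[0,0,-3,0],[0,0,-3,0],[0,0,-3,-0.07],[0,0,-3,-0.11],[0,0,-3,-0.11],[0,0,-3,-0.11],[0,0,-3,-0.11]]
  ]
}}

```text
t: 25.77
eef_pos: [0.5458, -0.2103, 0.353]
eef_rot: [0.518, 0.856, 0.0, 0.0]
force: [-0.2, 0.4, 0.0]
opening: 0.0001
grasp_force: 0.0
```

Request:
{"op": "send_rows", "data": {
  "targets": [
    [[0,0,-3,-0.11],[0,0,0,-0.115],[0,0,0,-0.115],[0,0,0,-0.115],[0,0,0,-0.115],[0,0,0,-0.115],[0,0,0,-0.115],[0,0,0,-0.115],[0,0,0,-0.115],[0,0,0,-0.115],[0,0,0,-0.115],[0,0,0,-0.119]]
  ],
  "hand": 6
}}

```text
t: 26.77
eef_pos: [0.5459, -0.2104, 0.3814]
eef_rot: [-0.145, 0.989, -0.0, 0.0]
force: [0.7, -0.3, 0.5]
opening: 0.0602
grasp_force: 0.0
```

```bash
python3 red.py | grep -v -e top -e '^scene'; python3 -c "
from h import *
go([.394,.3418,.2],3.427)"
```

```text
[ 0.73240479 -0.25501646  0.48487409] [-0.04447685  0.02489653 -0.02373255]
t 26.77 pos [ 0.5459 -0.2104  0.3814] toolx yaw -2.851 force [ 0.7 -0.3  0.5] open 0.0602 gf 0.0 q6 -2.27
eng [   0.7 -322.6  381.4]
305 [[288.15887618 135.13520123]] [[211.20827029 178.93200699]]
315 [[288.27243575 132.30542904]] [[210.74222356 178.52506489]]
320 [[288.3294514  130.88056609]] [[210.50582445 178.31864555]]
325 [[288.38662373 129.44900845]] [[210.26713118 178.11022254]]
match 0.9347786903381348 (0.0, -4.0)
px per mm [[ 0.00528083 -0.27634735]]
t 26.87 pos [ 0.5459 -0.2103  0.3813] toolx yaw -2.856 force [1.  0.4 0.6] open 0.06 gf 0.0 q6 -2.27
eng [   0.7 -322.6  381.3]
turn 0.0 then cm [-0.97 57.26 18.13]
```

Request:
{"op": "send_rows", "data": {
  "targets": [
    [[-0.06,3.18,0,0],[-0.06,3.18,0,0],[-0.06,3.18,0,0],[-0.06,3.18,0,0],[-0.06,3.18,0,0],[-0.06,3.18,0,0],[-0.06,3.18,0,0],[-0.06,3.18,0,0],[-0.06,3.18,0,0],[-0.06,3.18,0,0],[-0.06,3.18,0,0],[-0.06,3.18,0,0]]
  ]
}}

```text
t: 27.87
eef_pos: [0.4447, 0.1593, 0.3815]
eef_rot: [-0.14, 0.99, 0.0, 0.001]
force: [1.8, -0.7, -0.6]
opening: 0.0599
grasp_force: 0.0
```

Request:
{"op": "send_rows", "data": {
  "targets": [
    [[-0.05,3.18,0,0],[-0.05,3.18,0,0],[-0.05,3.18,0,0],[-0.05,3.18,1,0],[0,3.18,2,0],[0,3.18,2.5,0],[0,0,3,0],[0,0,3,0],[0,0,3,0],[0,0,3,0],[0,0,3,0],[0,0,0,0]]
  ]
}}

```text
t: 28.87
eef_pos: [0.3898, 0.3386, 0.1696]
eef_rot: [-0.141, 0.99, -0.003, -0.005]
force: [-1.8, -0.6, -0.0]
opening: 0.0601
grasp_force: 0.0
```

```bash
python3 -c "
from h import *
go([.394,.3418,.027],3.427)
# measure board again from top picture: wood mask
a=viewer.capture('top')[:,:,::-1];cv2.imwrite('pics/raw_n.png',a)
b=cv2.imread('pics/raw_a.png'); print('diff board region',np.abs(a[185:245,140:176].astype(int)-b[185:245,140:176]).mean(axis=2)[:30].mean())
h=b[180:250,135:185].astype(int); hsv=cv2.cvtColor(b[180:250,135:185],cv2.COLOR_BGR2HSV)
m=(hsv[:,:,2]>165).astype(np.uint8); n,lab,st,ce=cv2.connectedComponentsWithStats(m)
i=1+st[1:,4].argmax();ys,xs=np.nonzero(lab==i);P=np.c_[xs+135,ys+180];print(len(P),P.min(0),P.max(0))
W=px2w('top',P,.010)[:,:2]
c=np.array([np.cos(.2854),np.sin(.2854)]);s=W@c;v=W@[-c[1],c[0]]
print('along',s.min(),s.max()); t=s<s.min()+.075; k=np.polyfit(s[t],v[t],1); print('tail slope',k[0],'v at s0+.025',np.polyval(k,s.min()+.025)); f=s>s.min()+.09; print('fork v mid',(v[f].min()+v[f].max())/2,v[f].max()-v[f].min())
s0=s.min()+.025; print('grip', s0*c+np.polyval(k,s0)*np.array([-c[1],c[0]]))
"
```

```text
t 28.87 pos [0.3898 0.3386 0.1696] toolx yaw -2.859 force [-1.8 -0.6 -0. ] open 0.0601 gf 0.0 q6 -1.19
eng [-173.6  220.9  169.6]
turn -0.003 then cm [-0.49  0.18 14.26]
diff board region 2.394753086419753
367 [146 192] [167 239]
along 0.4506821022556027 0.6193840043003382
tail slope -0.0010736088851097277 v at s0+.025 0.21821247786762468
fork v mid 0.2172016276442562 0.05567268617574708
grip [0.39500452 0.34330974]
```

Request:
{"op": "send_rows", "data": {
  "targets": [
    [[-0.5,0.25,3,0],[0,0,3,0],[0,0,3,0],[0,0,2.5,0],[0,0,1.8,0],[0,0,0.9,0],[0,0,0,0],[0,0,0,0]]
  ]
}}

```text
t: 29.58
eef_pos: [0.399, 0.3463, 0.0357]
eef_rot: [-0.142, 0.99, 0.001, 0.001]
force: [1.2, -0.4, -0.0]
opening: 0.0601
grasp_force: 0.0
```

```bash
python3 -c "
from h import *
go([.3945,.3425,.028],3.427)"
```

```text
t 29.58 pos [0.399  0.3463 0.0357] toolx yaw -2.857 force [ 1.2 -0.4 -0. ] open 0.0601 gf 0.0 q6 -1.19
eng [-164.6  228.8   35.7]
turn -0.001 then cm [ 0.53 -0.24  0.77]
```

Request:
{"op": "send_rows", "data": {
  "targets": [
    [[0,0,0,0],[0,0,0,0],[0,0,0,0],[0,0,0,0],[0,0,0,0],[0,0,0,0]]
  ],
  "hand": 0,
  "squeeze": 40
}}

```text
t: 30.08
eef_pos: [0.3991, 0.3463, 0.036]
eef_rot: [-0.142, 0.99, 0.001, 0.002]
force: [0.5, -1.0, 6.0]
opening: -0.0003
grasp_force: 3.4
```

```bash
python3 -c "
from h import *
go([.3945,.3425,.028],3.427)"
```

```text
t 30.08 pos [0.3991 0.3463 0.036 ] toolx yaw -2.856 force [ 0.5 -1.   6. ] open -0.0003 gf 3.4 q6 -1.19
eng [-164.4  228.8   36. ]
turn -0.0 then cm [ 0.55 -0.23  0.8 ]
```

Request:
{"op": "send_rows", "data": {
  "targets": [
    [[0,0,-1.5,0],[0,0,-1,0],[0.5,-0.2,0,0],[0,0,0,0],[0,0,0,0],[0,0,0,0]]
  ],
  "hand": 6
}}

```text
t: 30.58
eef_pos: [0.3929, 0.3416, 0.0585]
eef_rot: [-0.142, 0.99, -0.0, -0.0]
force: [-0.5, 0.3, -0.3]
opening: 0.0599
grasp_force: 0.0
```

Request:
{"op": "send_rows", "data": {
  "targets": [
    [[0,0,1.5,0],[0,0,1,0],[0,0,0.8,0],[0,0,0,0],[0,0,0,0]]
  ]
}}

```text
t: 31.0
eef_pos: [0.3926, 0.3414, 0.0249]
eef_rot: [-0.142, 0.99, -0.001, -0.001]
force: [0.1, -1.3, 0.7]
opening: 0.0601
grasp_force: 0.0
```

Request:
{"op": "send_rows", "data": {
  "targets": [
    [[0,0,0,0],[0,0,0,0],[0,0,0,0],[0,0,0,0],[0,0,0,0],[0,0,0,0]]
  ],
  "hand": 0,
  "squeeze": 60
}}

```text
t: 31.5
eef_pos: [0.3941, 0.3425, 0.027]
eef_rot: [-0.142, 0.99, 0.0, 0.001]
force: [-0.2, -0.5, 5.6]
opening: 0.0223
grasp_force: 60.0
```

Request:
{"op": "send_rows", "data": {
  "targets": [
    [[0,0,-1,0],[0,0,-2,0],[0,0,-3,0],[0,0,-3,0.06],[0,0,-3,0.11],[0,0,-3,0.11],[0,0,-3,0.11],[0,0,-2,0.11],[0,0,0,0.11],[0,0,0,0.11],[0,0,0,0.11],[0,0,0,0.11]]
  ]
}}

```text
t: 32.5
eef_pos: [0.393, 0.3417, 0.2265]
eef_rot: [0.324, 0.946, -0.0, -0.0]
force: [0.2, -0.4, -0.8]
opening: 0.0225
grasp_force: 59.4
```

Request:
{"op": "send_rows", "data": {
  "targets": [
    [[0,0,0,0.11],[0,0,0,0.11],[0,0,0,0.11],[0,0,0,0.11],[0,0,0,0.11],[0,0,0,0.11],[0,0,0,0.11],[0,0,0,0.11],[0,0,0,0.07],[0,0,0,0],[0,0,0,0]]
  ]
}}

```text
t: 33.42
eef_pos: [0.3932, 0.3418, 0.2261]
eef_rot: [0.718, 0.696, -0.0, -0.0]
force: [-0.7, 0.6, -0.6]
opening: 0.022
grasp_force: 59.4
```

```bash
python3 -c "
from h import *
go(eng([0,255,195]),np.pi/2+EYAW)"
```

```text
t 33.42 pos [0.3932 0.3418 0.2261] toolx yaw 1.539 force [-0.7  0.6 -0.6] open 0.022 gf 59.4 q6 0.7
eng [-170.3  224.1  226.1]
turn 0.001 then cm [ 3.09 17.03  3.11]
```

Request:
{"op": "send_rows", "data": {
  "targets": [
    [[1.6,0,0,0],[1.5,1,0,0],[0,2.7,0,0],[0,2.7,0,0],[0,2.7,0,0],[0,2.7,0,0],[0,2.7,0.5,0],[0,2.5,1,0],[0,0,1.5,0],[0,0,0.3,0],[0,0,0,0],[0,0,0,0]]
  ]
}}

```text
t: 34.42
eef_pos: [0.5636, 0.3676, 0.1927]
eef_rot: [0.719, 0.695, -0.001, -0.0]
force: [0.2, -0.4, -1.1]
opening: 0.022
grasp_force: 59.4
```

```bash
cat > fork.py <<'E'
from h import *
go(eng([0,255,180]),np.pi/2+EYAW)
q=observe(); g=eng_inv(q['eef_pos'])*1e3; zb=(g[2]-27+8)/1e3
for n in ('top','scene'):
    b=viewer.capture(n)[:,:,::-1];cv2.imwrite(f'pics/raw_o{n}.png',b)
    hsv=cv2.cvtColor(b,cv2.COLOR_BGR2HSV)
    # rows across the prongs: predicted prong edges vs brightness, in engine coordinates, sampled by back projection
    pts=np.array([[x,y,zb*1e3] for y in (g[1]-135,g[1]-120,g[1]-75) for x in np.arange(-45,46,1.)])
    uv=w2px(n,np.array([eng(p) for p in pts])).astype(np.float32).reshape(3,-1,2)
    im=cv2.remap(b,uv[:,:,0],uv[:,:,1],cv2.INTER_LINEAR)
    for r in im: print(n,' '.join(str(int(v)) for v in r[::3].mean(axis=1)), '| R-B', ' '.join(str(int(v[2])-int(v[0])) for v in r[::3]))
E
python3 fork.py
```

```text
t 34.42 pos [0.5636 0.3676 0.1927] toolx yaw 1.538 force [ 0.2 -0.4 -1.1] open 0.022 gf 59.4 q6 0.57
eng [ -0.8 255.7 192.7]
turn 0.0 then cm [-0.07  0.08  1.27]
top 101 104 108 108 106 106 113 141 163 168 173 154 106 100 102 100 99 98 99 117 164 166 167 167 138 109 105 108 106 104 104 | R-B 72 73 76 75 76 74 66 56 54 53 49 50 68 74 73 72 72 72 74 66 50 50 54 54 60 70 76 75 74 74 74
top 100 104 106 107 105 101 102 150 163 168 170 128 97 100 101 100 100 101 101 113 150 159 166 167 153 117 106 106 105 104 104 | R-B 72 74 76 74 75 75 59 53 53 54 52 56 66 74 72 71 72 73 74 71 62 53 54 55 60 71 75 75 74 74 74
top 99 103 104 102 101 98 111 148 168 167 166 165 165 165 164 164 164 164 163 163 163 163 165 163 134 107 104 105 105 104 102 | R-B 71 74 73 73 73 72 65 57 54 54 54 54 54 54 55 54 53 55 53 55 54 53 54 53 60 71 76 75 74 73 72
scene 116 140 171 142 104 75 61 61 62 58 62 60 57 68 76 106 132 140 144 171 204 215 213 202 154 130 134 146 148 147 148 | R-B 9 10 11 10 8 5 2 2 4 3 2 3 9 20 40 82 107 113 109 95 78 71 73 75 79 81 99 113 115 116 117
scene 114 137 152 133 101 78 65 66 69 75 92 100 122 139 145 144 142 140 146 168 200 213 216 214 157 133 139 144 144 145 144 | R-B 8 9 10 9 7 4 2 3 6 11 24 40 80 104 112 113 113 113 107 93 78 73 74 76 72 83 104 113 115 116 119
scene 116 126 141 143 148 157 186 206 214 214 213 213 214 214 213 213 213 213 212 212 212 212 212 193 149 127 133 140 144 145 144 | R-B 25 56 107 114 115 108 88 77 73 73 72 72 74 73 73 72 72 71 72 73 72 73 73 73 70 82 101 112 115 116 116
```

Request:
{"op": "send_rows", "data": {
  "targets": [
    [[0,-0.12,0.8,0],[0,0,0.57,0],[-1,0,0,0],[-2,0,0,0],[-2,0,0,0],[-1.5,0,0,0],[-1,0,0,0],[-1,0,0,0],[0,0,0,0],[0,0,0,0]]
  ]
}}

```text
t: 35.35
eef_pos: [0.5605, 0.282, 0.1796]
eef_rot: [0.719, 0.695, 0.0, -0.0]
force: [-0.2, 0.2, -1.5]
opening: 0.0216
grasp_force: 59.4
```

```bash
python3 -c "
from h import *
go(eng([0,113.5,178]),np.pi/2+EYAW);print(observe()['ft_torque'])"
```

```text
t 35.35 pos [0.5605 0.282  0.1796] toolx yaw 1.536 force [-0.2  0.2 -1.5] open 0.0216 gf 59.4 q6 0.46
eng [ -1.  170.  179.6]
turn -0.002 then cm [-5.65  0.1   0.16]
[-0.03325359 -0.01083221 -0.01707348]
```

Request:
{"op": "send_rows", "data": {
  "targets": [
    [[-0.8,-0.05,0,0],[-0.8,0,0,0],[-0.8,0,0,0],[-0.8,0,0,0],[0,0,0,0]]
  ]
}}

```text
t: 35.77
eef_pos: [0.5586, 0.2487, 0.1793]
eef_rot: [0.719, 0.695, -0.0, 0.0]
force: [0.1, 0.9, -0.2]
opening: 0.0219
grasp_force: 59.4
```

Request:
{"op": "send_rows", "data": {
  "targets": [
    [[-0.8,0,0,0],[-0.8,0,0,0],[-0.7,0,0,0],[0,0,0,0],[0,0,0,0]]
  ]
}}

```text
t: 36.18
eef_pos: [0.558, 0.2268, 0.1794]
eef_rot: [0.719, 0.695, 0.0, -0.0]
force: [1.0, 0.3, -0.4]
opening: 0.0221
grasp_force: 59.4
```

```bash
python3 -c "
from h import *
go(eng([0,113.5,178]),np.pi/2+EYAW);print(observe()['ft_torque'])"
```

```text
t 36.18 pos [0.558  0.2268 0.1794] toolx yaw 1.536 force [ 1.   0.3 -0.4] open 0.0221 gf 59.4 q6 0.38
eng [ -1.7 114.7 179.4]
turn -0.002 then cm [-0.12  0.17  0.14]
[ 0.04915036 -0.00297777  0.01177948]
```

Request:
{"op": "send_rows", "data": {
  "targets": [
    [[0,0,0.1,0],[0,0,0.1,0],[0,0,0.1,0],[0,0,0,0],[0,0,0,0],[0,0,0,0]]
  ]
}}

```text
t: 36.68
eef_pos: [0.5581, 0.2277, 0.1768]
eef_rot: [0.719, 0.695, 0.0, 0.0]
force: [-1.1, 0.7, 1.4]
opening: 0.022
grasp_force: 59.8
```

```bash
python3 -c "
from h import *
go(None);print(observe()['ft_torque'])"
```

```text
t 36.68 pos [0.5581 0.2277 0.1768] toolx yaw 1.537 force [-1.1  0.7  1.4] open 0.022 gf 59.8 q6 0.38
eng [ -1.6 115.6 176.8]
[-0.07802991  0.06764914 -0.00355655]
```

Request:
{"op": "send_rows", "data": {
  "targets": [
    [[-0.25,0,0,0],[0,0,0.08,0],[0,0,0,0],[0,0,0,0]]
  ]
}}

```text
t: 37.02
eef_pos: [0.5583, 0.2252, 0.1765]
eef_rot: [0.719, 0.695, 0.001, 0.0]
force: [-1.2, 1.8, 5.0]
opening: 0.0219
grasp_force: 60.1
```

Request:
{"op": "send_rows", "data": {
  "targets": [
    [[0,0,0,0],[0,0,0,0],[0,0,0,0],[0,0,0,0]]
  ],
  "hand": 5
}}

```text
t: 37.35
eef_pos: [0.5575, 0.2245, 0.1749]
eef_rot: [0.719, 0.695, -0.001, -0.0]
force: [0.2, -0.9, 0.5]
opening: 0.05
grasp_force: 0.0
```

```bash
python3 -c "
from h import *
go(None)"
```

```text
t 37.35 pos [0.5575 0.2245 0.1749] toolx yaw 1.537 force [ 0.2 -0.9  0.5] open 0.05 gf 0.0 q6 0.38
eng [ -2.1 112.4 174.9]
```

Request:
{"op": "send_rows", "data": {
  "targets": [
    [[0,0,-0.5,0],[0,0,-1.5,0],[0.5,0,-3,0],[1,0,-3,0],[3,0,-3,0],[3,0,-3,0],[3,0,0,0],[3,0,0,0],[3,0,0,0],[3,0,0,0],[3,0,0,0],[0,0,0,0]]
  ]
}}

```text
t: 38.35
eef_pos: [0.5645, 0.4538, 0.3137]
eef_rot: [0.718, 0.696, 0.001, -0.001]
force: [-0.7, 0.3, -0.6]
opening: 0.05
grasp_force: 0.0
```

```bash
cat > fin.py <<'E'
from h import *
go(None)
for n in ('top','scene'):
    b=viewer.capture(n)[:,:,::-1]; cv2.imwrite(f'pics/raw_p{n}.png',b)
    pts=[[x,y,164.] for y in (80,100,120) for x in np.arange(-24,25,2.)]
    uv=w2px(n,np.array([eng(p) for p in pts])).astype(np.float32).reshape(3,-1,2)
    im=cv2.remap(b,uv[:,:,0],uv[:,:,1],cv2.INTER_LINEAR)
    for r in im: print(n,'across -24..24:',' '.join(str(int(v)) for v in r.mean(axis=1)))
    uv=w2px(n,np.array([eng([0,y,164.]) for y in np.arange(60,170,3.)])).astype(np.float32).reshape(1,-1,2)
    print(n,'along 60..:',' '.join(str(int(v)) for v in cv2.remap(b,uv[:,:,0],uv[:,:,1],cv2.INTER_LINEAR)[0].mean(axis=1)))
E
python3 fin.py
```

```text
t 38.35 pos [0.5645 0.4538 0.3137] toolx yaw 1.541 force [-0.7  0.3 -0.6] open 0.05 gf 0.0 q6 0.67
eng [ -2.7 341.8 313.7]
top across -24..24: 109 107 104 100 97 105 129 171 171 168 166 166 167 168 170 172 170 160 123 106 100 102 103 102 100
top across -24..24: 109 106 104 102 101 102 120 140 164 167 167 167 167 169 171 172 171 161 144 116 103 102 103 101 99
top across -24..24: 106 105 103 100 97 96 96 137 161 159 158 158 163 167 171 173 173 169 131 90 94 98 100 100 100
top along 60..: 153 145 135 137 150 162 167 167 166 167 167 167 167 167 168 167 167 166 165 165 163 160 147 113 77 75 99 101 90 98 98 98 99 98 97 98 97
scene across -24..24: 68 71 65 64 66 69 61 57 60 65 62 55 59 64 65 60 63 67 66 60 59 64 68 82 103
scene across -24..24: 60 63 58 50 55 61 60 54 51 60 62 60 63 66 66 67 70 80 92 102 114 123 128 135 142
scene across -24..24: 67 66 61 58 61 67 64 61 65 72 93 124 162 201 217 219 209 185 158 135 126 121 121 132 143
scene along 60..: 64 60 50 55 59 61 63 58 58 62 57 61 60 61 64 60 60 71 101 142 162 189 199 193 164 133 133 138 143 142 138 138 138 138 138 138 137
```

```bash
python3 -c "
from h import *
def prof(f,fn,s):
    b=cv2.imread(f); uv=w2px('top',np.array([fn(v) for v in s])).astype(np.float32).reshape(1,-1,2)
    return cv2.remap(b,uv[:,:,0],uv[:,:,1],cv2.INTER_CUBIC)[0].mean(axis=1).astype(int)
s=np.arange(108,152,2.)
print('now',list(zip(s.astype(int).tolist(),prof('pics/raw_ptop.png',lambda y:eng([0.7,y,164]),s).tolist())))
# before: origin from grip TCP (.3945,.3425) at unknown x; distance r behind TCP
c=np.array([np.cos(.2854),np.sin(.2854)])
g=np.array([.3941,.3425]); s=np.arange(0,40,2.)
print('bef',list(zip(s.astype(int).tolist(),prof('pics/raw_a.png',lambda r:np.r_[g-r/1e3*c,.014],s).tolist())))
s=np.arange(120,160,2.)
print('befF',list(zip(s.astype(int).tolist(),prof('pics/raw_a.png',lambda r:np.r_[g+r/1e3*c+.020*np.array([-c[1],c[0]]),.008],s).tolist())))
s=np.arange(30,80,2.)
print('befPlate',list(zip(s.astype(int).tolist(),prof('pics/raw_a.png',lambda r:np.r_[g+r/1e3*c+.020*np.array([-c[1],c[0]]),.008],s).tolist())))
"
```

```text
now [(108, 167), (110, 167), (112, 167), (114, 167), (116, 167), (118, 166), (120, 165), (122, 163), (124, 160), (126, 153), (128, 129), (130, 97), (132, 67), (134, 61), (136, 81), (138, 101), (140, 106), (142, 96), (144, 89), (146, 96), (148, 98), (150, 97)]
bef [(0, 165), (2, 164), (4, 163), (6, 162), (8, 163), (10, 153), (12, 126), (14, 97), (16, 75), (18, 77), (20, 104), (22, 130), (24, 135), (26, 118), (28, 98), (30, 97), (32, 99), (34, 100), (36, 100), (38, 101)]
befF [(120, 161), (122, 163), (124, 164), (126, 163), (128, 161), (130, 160), (132, 160), (134, 160), (136, 162), (138, 165), (140, 166), (142, 167), (144, 148), (146, 113), (148, 89), (150, 91), (152, 94), (154, 95), (156, 94), (158, 94)]
befPlate [(30, 94), (32, 97), (34, 97), (36, 96), (38, 97), (40, 98), (42, 97), (44, 97), (46, 98), (48, 97), (50, 94), (52, 93), (54, 93), (56, 93), (58, 101), (60, 129), (62, 157), (64, 158), (66, 156), (68, 160), (70, 164), (72, 164), (74, 163), (76, 162), (78, 161)]
```

By camera the board origin is near y +11 mm, close to the 14 mm limit. I'll nudge it in by a few mm with closed fingers at the tail end.

Request:
{"op": "send_rows", "data": {
  "targets": [
    [[-3,0.3,0,0],[-3,0,0,0],[-3,0,0,0],[-3,0,0,0],[-3,0,0,0],[-2,0,3,0],[0,0,3,0],[0,0,3,0],[0,0,3,0],[0,0,1.5,0],[0,0,0,0],[0,0,0,0]]
  ],
  "hand": 0
}}

```text
t: 39.45
eef_pos: [0.562, 0.2771, 0.1789]
eef_rot: [0.719, 0.695, -0.001, -0.0]
force: [-0.6, 0.6, 1.6]
opening: 0.0003
grasp_force: 0.0
```

```bash
python3 -c "
from h import *
go(eng([0.5,146,177]),np.pi/2+EYAW)"
```

```text
t 39.45 pos [0.562  0.2771 0.1789] toolx yaw 1.536 force [-0.6  0.6  1.6] open 0.0003 gf 0.0 q6 0.45
eng [  0.6 165.2 178.9]
turn -0.002 then cm [-1.92 -0.01  0.19]
```

Request:
{"op": "send_rows", "data": {
  "targets": [
    [[-0.6,0,0,0],[-0.5,0,0,0],[-0.3,0,0,0],[-0.2,0,0,0],[-0.2,0,0,0],[-0.12,0,0,0],[0,0,0,0],[0,0,0,0],[0,0,0,0]]
  ]
}}

```text
t: 40.2
eef_pos: [0.5619, 0.2594, 0.1793]
eef_rot: [0.719, 0.695, -0.0, -0.0]
force: [0.6, -0.0, -0.2]
opening: -0.0
grasp_force: 0.0
```

```bash
python3 -c "
from h import *
go(None)"
```

```text
t 40.2 pos [0.5619 0.2594 0.1793] toolx yaw 1.537 force [ 0.6 -0.  -0.2] open -0.0 gf 0.0 q6 0.43
eng [  1.1 147.4 179.3]
```

Request:
{"op": "send_rows", "data": {
  "targets": [
    [[2,0,0,0],[3,0,-3,0],[3,0,-3,0],[3,0,-3,0],[3,0,-3,0],[3,0,0,0],[3,0,0,0],[0,0,0,0]]
  ]
}}

```text
t: 40.87
eef_pos: [0.568, 0.4627, 0.2975]
eef_rot: [0.718, 0.696, 0.001, -0.001]
force: [-0.2, 0.1, -0.6]
opening: -0.0003
grasp_force: 0.0
```

```bash
python3 fin.py | grep -v scene; python3 -c "
from h import *
b=cv2.imread('pics/raw_ptop.png'); s=np.arange(108,152,2.)
uv=w2px('top',np.array([eng([.7,v,164]) for v in s])).astype(np.float32).reshape(1,-1,2)
print(list(zip(s.astype(int).tolist(),cv2.remap(b,uv[:,:,0],uv[:,:,1],cv2.INTER_CUBIC)[0].mean(axis=1).astype(int).tolist())))"; cp pics/raw_pscene.png pics/raw_mscene.png; python3 red.py | grep match
```

```text
t 40.87 pos [0.568  0.4627 0.2975] toolx yaw 1.541 force [-0.2  0.1 -0.6] open -0.0003 gf 0.0 q6 0.68
eng [  0.5 350.9 297.5]
top across -24..24: 109 108 104 100 97 102 128 173 173 168 166 166 167 169 171 172 171 160 123 106 102 103 103 103 100
top across -24..24: 109 107 104 101 103 108 133 151 162 165 166 167 168 169 171 173 174 157 135 112 103 102 102 101 99
top across -24..24: 107 105 103 101 98 103 112 143 161 159 158 158 161 166 173 175 177 178 145 108 102 100 100 100 100
top along 60..: 153 145 136 138 150 162 167 167 167 167 167 168 168 168 168 167 166 167 166 163 161 146 102 71 83 106 108 98 98 99 99 99 99 98 99 97 98
[(108, 168), (110, 168), (112, 168), (114, 168), (116, 165), (118, 163), (120, 165), (122, 158), (124, 141), (126, 101), (128, 68), (130, 65), (132, 81), (134, 105), (136, 112), (138, 107), (140, 97), (142, 96), (144, 97), (146, 98), (148, 98), (150, 98)]
match 0.9340592622756958 (0.0, -4.0)
```

```bash
python3 -c "
from h import *
print(bot.close_job())"
```

```text
the job is handed in; nothing more can be done
None
```

The job is handed in: I pressed the valve to its stop, levered the cylinder up about 14.5 mm, and left the forked board on the deck around the connecting rod, let go, about 7 mm from the cylinder axis. These are my own camera and force readings; the hand-in returned no verdict.

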